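Set up the balance rack in the bench chuck and hang the check weights

ROBOT

A 6-joint arm with a two-finger parallel gripper is mounted at the origin on the work surface; the furniture and walls round the work are solid. World frame = base frame: x ahead of the robot, y to its left, z up, the work surface at z = 0. Lengths are in m, angles in degrees, forces in N, time in s.
With the tool pointing down it reaches from about 0.4 to 0.825 m from the base axis. Payload 7 kg.
Tool frame: the origin (TCP) lies midway between the tips of the shut fingers; the grasp point (between the pads) lies 19 mm behind it; z points along the fingers, y is the direction in which the jaws open and shut (so a half turn about z gives the same grasp; the last joint's range is limited). The gripper opens to 88 mm and grips with 3 to 60 N. Pads are 19 mm wide; open, the fingers measure 130 mm over their backs; the gripper's body (78 mm by 193 mm) begins 47 mm behind the grasp point.
Start: joints at [80.449, 20.546, 0.682, 0, -70.136, -16.507], TCP at [0.297, 0.606, 0.227] pointing down, gripper open.
Joint ranges: [-176.03, 176.03], [-82.01, 121.73], [-58.28, 71.71], [-173.87, 95.51], [-174.79, -0.11], [-173.66, 173.66]. Speed limits (degrees/s): [136.94, 136.94, 172.46, 180, 180, 180].

INTERFACE

Orientations are given as a 3x3 rotation matrix whose columns are the frame's x, y, z axes.
In Python, from rig import robot gives the robot as it stands. Calls block until the motion is done:
- robot.goto(position, orientation): joint-space move of the TCP to a pose.
- robot.servo_line(position, ori=None, speed=0.15): straight line of the TCP; ori=None keeps the orientation; speed is the mean speed in m/s.
- robot.movej(angles): joint-space move.
- robot.move_gripper(opening): opening from 0.0 (shut) to 1.0 (fully open); the grip force is fixed at half the most; returns when the fingers have stopped.
- robot.dwell(seconds).
- robot.ik(position, orientation): joint angles nearest the present ones, or None.
- robot.grab_frame(name): name is "side" or "top"; returns (picture, depth): 480x640x3 uint8, red, green, blue; 480x640 float32, m along the optical axis (not along the pixel's ray), 0 where there is no reading.
- robot.camera_info(name): a dict with "vfov" (degrees; the focal length in pixels is half the picture's height over the tangent of half this angle, whatever the lens; pixels are square), "cx", "cy" (the principal point, pixels), "k1" (the pictures are not rectified: a ray, as slopes to the right and down, at radius r is drawn at 1 + k1 r^2 times it, then the intrinsics apply), "view" (4x4, takes a point from world to camera coordinates). Camera axes: x right, y down, z forward; pixel columns grow to the right and rows downward; lengths in m; the calibration is good to about 2 mm. A picture is of the moment at which its call begins. camera_info takes no time and is no camera call.
A pose or a line that the arm cannot do raises robot.Unreachable and nothing moves.
- robot.job_done(): hands the job in, once; it reports no verdict.
Readings, each from a call of its own:
- robot.read_t(): time.
- robot.read_qpos(): joint angles.
- robot.read_qvel(): joint speeds.
- robot.read_effort(): joint torques, N m.
- robot.read_position(): TCP position.
- robot.read_tcp_rot(): TCP orientation.
- robot.read_force(): force on the tool from outside, world axes, zero at the start.
- robot.read_ft_torque(): the same for the moment, N m.
- robot.read_grip_width(): opening from 0.0 (shut) to 1.0 (fully open).
Only numpy, scipy, OpenCV 4.12 (cv2) and the standard library are available. Lean on these libraries where they do the work, as an engineer would, in place of code of your own. Each camera call takes 0.05 s, during which the arm holds its last target.

TASK

Get the balance rack ready for the hooked check weights: open the bench chuck fully by its ribbed sleeve, lift the rack out of its wooden block, seat its shank in the chuck down to the collar, and turn the sleeve clockwise until the jaws hold it tight. Then hang every hooked weight on the bar by its hook at the places between the discs, left and right in turn, so that the bar never dips further than a single weight tips it. Do not disturb the mug or the stamp.

Things in the scene. Friction and masses are not known exactly. Their poses are not given: they have to be found in the camera images.
- chuck_mouth (a point): Upright bench chuck fixed to the table: a grey 104 mm square base plate, a column, and on top a steel nose 44 mm across with a 30 mm bore, 55 mm deep, open upward, in which three jaws move in and out together. This point: centre of the mouth, on the chuck's vertical axis at the flat top of the nose, 205 mm above the table.
- sleeve (a joint): Turn of the chuck's dark ribbed sleeve about its vertical axis, rad. 0: jaws fully open (22 mm between faces); grows as it is turned clockwise seen from above, each jaw moving in 2.5 mm per rad; stop at 2.4. The jaws meet a 14 mm shank at about 1.6, then it turns hard; tight (about 1 N m) it reads 1.75 to 2. Friction 0.3 N m; it stays where it is left.
- sleeve_grip (a point): Centre of the sleeve, on the chuck's axis, 190 mm above the table: a ribbed ring 58 mm across and 26 mm high (177 to 203 mm above the table); the column under it is slimmer (44 mm across down to 152 mm, below that 56 mm). A white tick on its top turns with it.
- jaw0: Jaw 1 of 3 of the chuck, a steel block in the bore (6 mm wide, its face 34 mm high from 2 mm below the nose top down); driven by the sleeve only. Origin: on the chuck's axis at table level at sleeve 0, it shifts with the jaw.
- jaw1: Jaw 2 of 3 of the chuck, a steel block in the bore (6 mm wide, its face 34 mm high from 2 mm below the nose top down); driven by the sleeve only. Origin: on the chuck's axis at table level at sleeve 0, it shifts with the jaw.
- jaw2: Jaw 3 of 3 of the chuck, a steel block in the bore (6 mm wide, its face 34 mm high from 2 mm below the nose top down); driven by the sleeve only. Origin: on the chuck's axis at table level at sleeve 0, it shifts with the jaw.
- rack_head (a point): Loose balance rack, 0.37 kg. Middle of its clevis: two cheeks, 28 mm over the outer faces (along x), 24 mm along y, 24 mm high, the bar pivoting between them. This point is 16 mm above the underside of a 36 mm collar (4 mm thick) and 12 mm below the cheeks' top. Under the collar a 14 mm shank points down, its end 64 mm below this point. y lies along the bar, z up.
- stand_top (a point): Centre of the top of the fixed wooden parking block, 70 x 70 x 85 mm, in whose 22 mm hole (60 mm deep) the rack stands at the start, its collar on the block's top.
- bar (a joint): Tilt of the bar on its pivot, rad: 0 level, positive when its +y end is up; a spring centres it (1.4 N m per rad); stops at 0.3. One weight more on one side, at the outer place, tilts it 0.13; two more on one side tilt it 0.21.
- bar_mid (a point): The pivoting aluminium bar of the rack, 296 mm long (along its y), 10 x 10 mm section. Origin at its centre on the pivot, 17 mm above the underside of the rack's collar; y along the bar, z up. Dark discs 22 mm across (4 mm thick, standing 8 mm above the bar's top) at 58, 102.5 and 147 mm either side of the centre divide it into two hanging places a side.
- place_p1 (a point): Hanging place on the +y arm of the bar, the inner one, 80 mm from the pivot: the middle of the bar's top face between two discs (free width 40 mm); moves with the bar.
- place_p2 (a point): Hanging place on the +y arm of the bar, the outer one, 125 mm from the pivot: the middle of the bar's top face between two discs (free width 40 mm); moves with the bar.
- place_n1 (a point): Hanging place on the -y arm of the bar, the inner one, 80 mm from the pivot: the middle of the bar's top face between two discs (free width 40 mm); moves with the bar.
- place_n2 (a point): Hanging place on the -y arm of the bar, the outer one, 125 mm from the pivot: the middle of the bar's top face between two discs (free width 40 mm); moves with the bar.
- weight_a_mid (a point): Hooked weight, 0.15 kg, standing upright (or absent). Heights over its foot: cylinder, 38 mm across, to 40 mm; a 6 mm wire leg at x=-13 mm rises to a cross-piece along x, underside at 83; a short leg at x=+13 ends at 68: the hook is open to +x, 20 mm wide inside. Grip tab on top, 10 mm thick (x), 24 mm wide (y), 88 to 126. This point: centre line, at 63. Hangs with the cross-piece across the bar's top.
- weight_b_mid (a point): Hooked weight, 0.15 kg, standing upright (or absent). Heights over its foot: cylinder, 38 mm across, to 40 mm; a 6 mm wire leg at x=-13 mm rises to a cross-piece along x, underside at 83; a short leg at x=+13 ends at 68: the hook is open to +x, 20 mm wide inside. Grip tab on top, 10 mm thick (x), 24 mm wide (y), 88 to 126. This point: centre line, at 63. Hangs with the cross-piece across the bar's top.
- weight_c_mid (a point): Hooked weight, 0.15 kg, standing upright (or absent). Heights over its foot: cylinder, 38 mm across, to 40 mm; a 6 mm wire leg at x=-13 mm rises to a cross-piece along x, underside at 83; a short leg at x=+13 ends at 68: the hook is open to +x, 20 mm wide inside. Grip tab on top, 10 mm thick (x), 24 mm wide (y), 88 to 126. This point: centre line, at 63. Hangs with the cross-piece across the bar's top.
- weight_d_mid (a point): Hooked weight, 0.15 kg, standing upright (or absent). Heights over its foot: cylinder, 38 mm across, to 40 mm; a 6 mm wire leg at x=-13 mm rises to a cross-piece along x, underside at 83; a short leg at x=+13 ends at 68: the hook is open to +x, 20 mm wide inside. Grip tab on top, 10 mm thick (x), 24 mm wide (y), 88 to 126. This point: centre line, at 63. Hangs with the cross-piece across the bar's top.
- mug: White mug, 89 mm high, a bystander; origin under it. Beyond it to the left stands a blue sealer (fixed) whose raised arm ends in a black knob some 0.3 m high: pass above or clear of it.
- rubber_stamp: Wooden hand stamp, 66 mm high, a bystander; origin under it.
Things that resemble listed ones, but are neither listed nor needed, are in the scene too. Leave any green or turquoise look-alike of the part that bears weight_d_mid alone. Leave any blue look-alike of the part that bears weight_a_mid alone.

How it is judged:
By the outcome, as a careful person would: the job done as asked, in the order asked, and still so for the second after the job is handed in, with the robot touching nothing.
Of weight_a, weight_b, weight_c, weight_d only 3 to 4 are there at a start; the rules pass over those that are not, and their reading is None.
At some moment in a run one of weight_a, weight_b, weight_c, weight_d may be knocked a few centimetres aside while the robot is not near it.
It also fails if it takes over 210 s, if anything falls off the work surface, if the arm or the gripper's body presses on something with over 40 N, if the wrist force passes 120 N, or if a joint passes its speed limit or range.

## Working session

There is one attempt and no reset: what is moved stays moved. The work goes in short steps, each a Python script; the robot and the scene stay as the last script left them, time stands still between calls to the robot, and variables do not carry over. Pictures are saved under pics/ and viewed, and the job is handed in when it is done.

```bash
ls -la; mkdir -p pics; python3 - <<'E'
from rig import robot
import numpy as np, cv2
for n in ("side","top"):
    p,d=robot.grab_frame(n)
    cv2.imwrite(f"pics/{n}0.png",p[:,:,::-1]); np.save(f"{n}0_d.npy",d); np.save(f"{n}0_p.npy",p)
    i=robot.camera_info(n); print(n,{k:(np.round(v,4).tolist() if k=="view" else v) for k,v in i.items()})
print(robot.read_t(),robot.read_grip_width())
E
```

```text
total 12
drwxr-xr-x  3 agent agent 4096 Dec  7 14:39 .
drwxr-xr-x 23 root  root  4096 Dec  7 14:39 ..
drwxr-xr-x  2 agent agent 4096 Dec  7 14:39 pics
side {'vfov': 50.695862921974914, 'cx': 317.44605520911506, 'cy': 245.16255211749842, 'k1': -0.05929870530399959, 'view': [[0.981, -0.1925, -0.0226, -0.4197], [-0.1407, -0.6273, -0.766, 0.2118], [0.1333, 0.7546, -0.6425, 1.2098], [0.0, 0.0, 0.0, 1.0]]}
top {'vfov': 47.70912560962012, 'cx': 318.6129304092975, 'cy': 240.86662831703845, 'k1': -0.1135242439694452, 'view': [[-0.0301, -0.9995, -0.0065, 0.1113], [-0.978, 0.0307, -0.2062, 0.4831], [0.2063, 0.0001, -0.9785, 1.3771], [0.0, 0.0, 0.0, 1.0]]}
0.1 0.9985451684745368
```

View pics/side0.png

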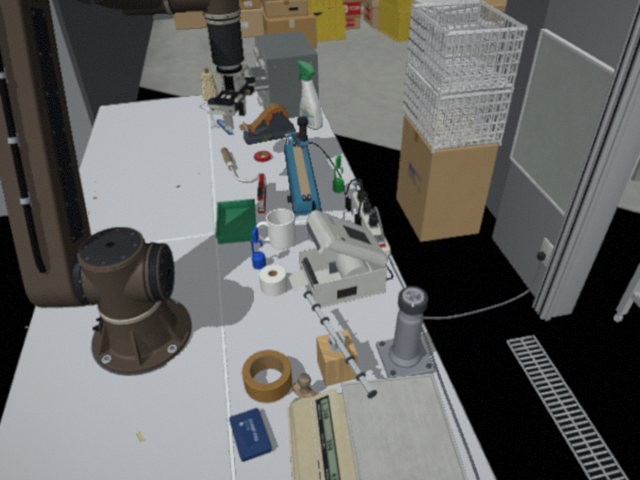

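View pics/top0.png

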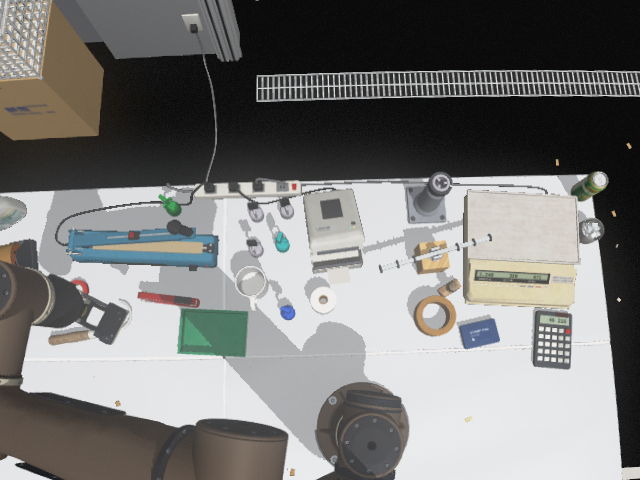

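The side view shows the chuck at (408,330), the rack in its block at (338,350), the mug at (280,228), and the stamp at about (303,385). Weight-like objects in the top view: grey at (256,213), (287,208) and (255,245), turquoise at (281,240), blue at (288,312), green at (170,205). Next I'll take closer crops.

```bash
python3 - <<'E'
import cv2
t=cv2.imread("pics/top0.png"); s=cv2.imread("pics/side0.png")
a=cv2.resize(t[180:330,220:320],None,fx=4,fy=4,interpolation=cv2.INTER_CUBIC)
b=cv2.resize(s[150:300,230:390],None,fx=4,fy=4,interpolation=cv2.INTER_CUBIC)[:600]
cv2.imwrite("pics/ca.png",a);cv2.imwrite("pics/cb.png",b)
c=cv2.resize(t[165:305,360:500],None,fx=4,fy=4,interpolation=cv2.INTER_CUBIC);cv2.imwrite("pics/cc.png",c)
c=cv2.resize(s[280:420,290:450],None,fx=4,fy=4,interpolation=cv2.INTER_CUBIC);cv2.imwrite("pics/cd.png",c)
E
```

```text
(no output)
```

View pics/ca.png

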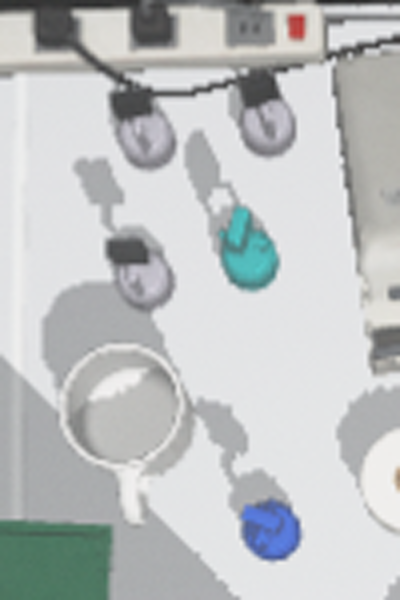

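View pics/cb.png

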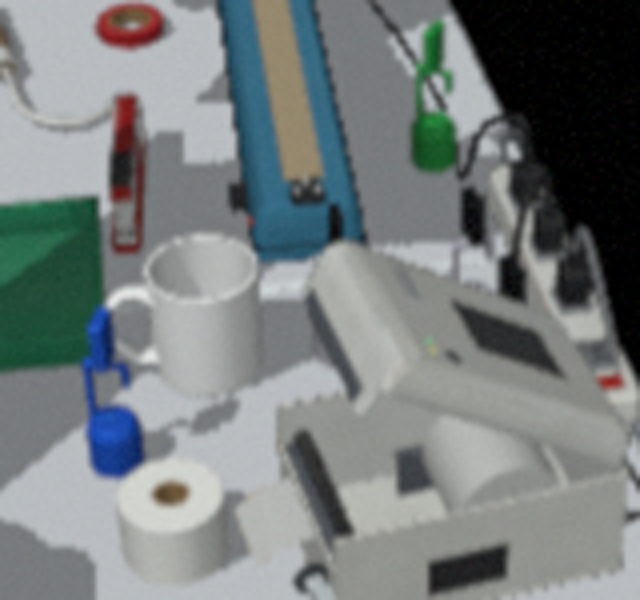

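View pics/cc.png

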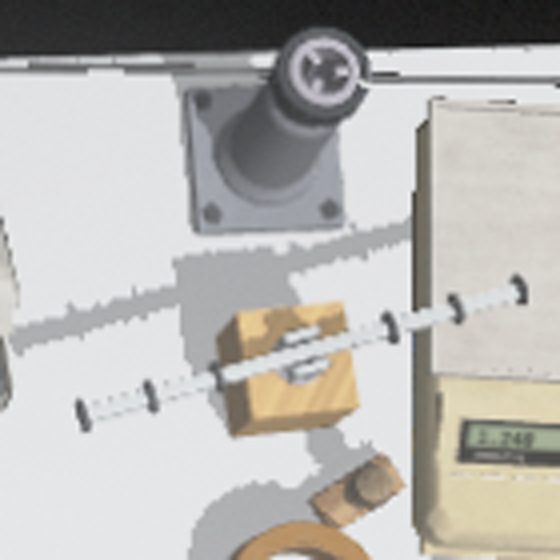

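View pics/cd.png

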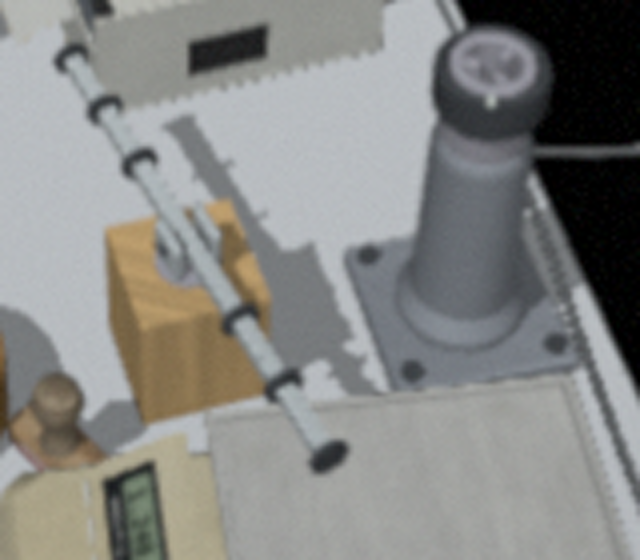

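The grey, dark-tabbed weights at top (256,213), (287,208) and (255,245) are the candidates. The turquoise (281,240), blue (288,312) and green (170,205) ones are decoys. Next I'll measure.

```bash
cat > vis.py <<'E'
import numpy as np, cv2
from rig import robot
def K(i):
    f=240/np.tan(np.radians(i["vfov"])/2); return f
def unproj(name,d,uv=None):
    i=robot.camera_info(name); f=K(i); k=i["k1"]
    if uv is None:
        u,v=np.meshgrid(np.arange(640.),np.arange(480.)); z=d
    else:
        u,v=np.array(uv,float).T; z=np.asarray(d)
    xd=(u-i["cx"])/f; yd=(v-i["cy"])/f
    x,y=xd.copy(),yd.copy()
    for _ in range(20):
        r2=x*x+y*y; x=xd/(1+k*r2); y=yd/(1+k*r2)
    P=np.stack([x*z,y*z,z],-1)
    V=np.array(i["view"]); R,t=V[:3,:3],V[:3,3]
    return (P-t)@R
def proj(name,X):
    i=robot.camera_info(name); f=K(i); V=np.array(i["view"])
    X=np.atleast_2d(X); c=X@V[:3,:3].T+V[:3,3]
    s=c[:,:2]/c[:,2:]; r2=(s**2).sum(1,keepdims=True); s=s*(1+i["k1"]*r2)
    return s*f+[i["cx"],i["cy"]], c[:,2]
def shot(name,tag):
    p,d=robot.grab_frame(name)
    cv2.imwrite(f"pics/{tag}.png",p[:,:,::-1]); np.save(f"{tag}_d.npy",d)
    return p,d
E
python3 - <<'E'
import numpy as np,cv2
from vis import *
np.set_printoptions(precision=4,suppress=True)
d=np.load("top0_d.npy"); W=unproj("top",d); p=np.load("top0_p.npy")
ds=np.load("side0_d.npy"); S=unproj("side",ds)
def reg(Wn,u0,u1,v0,v1,zmin,zmax=1):
    q=Wn[v0:v1,u0:u1]; m=(q[...,2]>zmin)&(q[...,2]<zmax); return q[m],m
print("table z", np.median(W[370:400,450:550,2]), np.median(W[270:300,330:380,2]))
for n,(u0,u1,v0,v1) in dict(A=(242,270,198,224),B=(275,300,193,221),C=(242,272,235,262),T=(270,295,225,255),Bl=(278,300,300,322),G=(155,185,190,218)).items():
    q,m=reg(W,u0,u1,v0,v1,0.095,.16); print(n,"tab",len(q),q.mean(0) if len(q) else 0, q[:,2].max() if len(q) else 0)
    if len(q)>5:
        c=np.cov((q-q.mean(0))[:,:2].T); w,vv=np.linalg.eigh(c); print("   yaw long axis",np.degrees(np.arctan2(vv[1,1],vv[0,1]))%180, 'ext',np.sqrt(w)*np.sqrt(12)*1000)
    q,m=reg(W,u0,u1,v0,v1,0.033,.046); print("   cyl",len(q),q.mean(0), (q.max(0)+q.min(0))/2)
    q,m=reg(W,u0,u1,v0,v1,0.05,.088); print("   wire",len(q)); print(q[:12])
q,m=reg(W,425,460,168,205,0.2,.212); print("chuck top",len(q),q.mean(0),(q.max(0)+q.min(0))/2,q.max(0)-q.min(0))
q,m=reg(S,390,440,280,330,0.2,.212); print("chuck top side",len(q),q.mean(0),(q.max(0)+q.min(0))/2,q.max(0)-q.min(0))
q,m=reg(W,412,455,238,276,0.08,.09); print("block",len(q),q.mean(0),(q.max(0)+q.min(0))/2,q.max(0)-q.min(0))
q,m=reg(W,375,500,225,280,0.098,.125);print("bar",len(q),q.mean(0),q.max(0),q.min(0))
E
```

```text
table z -0.0004928926528007108 0.0015758273152484087
A tab 68 [0.5713 0.2633 0.1184] 0.13112918225458625
   yaw long axis 101.43819446475563 ext [10.5991 24.3842]
   cyl 108 [0.5728 0.2645 0.0395] [0.5824 0.2646 0.0395]
   wire 17
[[0.6094 0.2875 0.0526]
 [0.6088 0.2819 0.0542]
 [0.6099 0.2797 0.0502]
 [0.6093 0.2768 0.0516]
 [0.5711 0.2566 0.0871]
 [0.5663 0.262  0.0857]
 [0.5639 0.2648 0.085 ]
 [0.5608 0.2595 0.0857]
 [0.5585 0.2596 0.0842]
 [0.5578 0.2631 0.0771]
 [0.5578 0.2605 0.077 ]
 [0.5615 0.2596 0.0627]]
B tab 66 [0.5772 0.1812 0.1184] 0.13440676596366408
   yaw long axis 107.46138161806815 ext [10.168  24.5106]
   cyl 90 [0.5759 0.1806 0.0394] [0.5776 0.1815 0.0397]
   wire 15
[[0.5774 0.1785 0.0843]
 [0.5751 0.1786 0.0828]
 [0.5719 0.176  0.0842]
 [0.569  0.1812 0.0855]
 [0.5695 0.1761 0.0832]
 [0.5659 0.176  0.0865]
 [0.5647 0.1789 0.0814]
 [0.5647 0.1763 0.081 ]
 [0.5654 0.1797 0.0688]
 [0.5649 0.177  0.0702]
 [0.5675 0.1749 0.0606]
 [0.5667 0.1807 0.0539]]
C tab 63 [0.4741 0.2653 0.12  ] 0.13731181832267664
   yaw long axis 90.71410376973877 ext [11.8466 24.6569]
   cy
[... 1352 characters left out ...]
 [0.5936 0.4912 0.0393] [0.5949 0.4928 0.0398]
   wire 20
[[0.6048 0.4907 0.0837]
 [0.6042 0.4849 0.085 ]
 [0.6071 0.485  0.0752]
 [0.6049 0.4855 0.0731]
 [0.5876 0.4998 0.0876]
 [0.5885 0.4981 0.084 ]
 [0.5851 0.5025 0.087 ]
 [0.5863 0.5012 0.0826]
 [0.5868 0.499  0.0807]
 [0.5829 0.5004 0.0849]
 [0.5859 0.5008 0.0743]
 [0.5856 0.498  0.0748]]
chuck top 312 [ 0.5881 -0.2011  0.204 ] [ 0.5879 -0.2007  0.206 ] [0.0565 0.0591 0.0118]
chuck top side 367 [ 0.5857 -0.2047  0.2027] [ 0.5861 -0.2029  0.2038] [0.0579 0.0571 0.0076]
block 493 [ 0.4327 -0.1969  0.0854] [ 0.4347 -0.1981  0.085 ] [0.0746 0.0748 0.0097]
bar 617 [ 0.4351 -0.1983  0.1079] [ 0.4796 -0.0523  0.1196] [ 0.3897 -0.3423  0.0985]
```

```bash
python3 - <<'E'
import numpy as np,cv2
from vis import *
np.set_printoptions(precision=4,suppress=True)
W=unproj("top",np.load("top0_d.npy")); S=unproj("side",np.load("side0_d.npy"))
for n,Q in (("top",W),("side",S)):
    q=Q.reshape(-1,3)
    m=(q[:,2]>.088)&(q[:,2]<.125)&(q[:,0]>.37)&(q[:,0]<.5)&(q[:,1]>-.36)&(q[:,1]<-.03); q=q[m]
    c=q[:,:2].mean(0)
    for _ in range(5):
        w,v=np.linalg.eigh(np.cov((q[:,:2]-c).T)); a=v[:,1]; a*=np.sign(a[1]); nn=np.array([-a[1],a[0]])
        r=(q[:,:2]-c)@nn; k=abs(r)<.014; q=q[k]; c=q[:,:2].mean(0)
    s=(q[:,:2]-c)@a; r=(q[:,:2]-c)@nn; k=abs(r)<.006
    mid=c+a*(s.min()+s.max())/2
    print(n,"bar mid",mid,"len",s.max()-s.min(),"yaw y-axis",np.degrees(np.arctan2(a[1],a[0])),len(q), "z top", np.percentile(q[k&(abs(s-s.mean())<.05)],90,axis=0))
    # block top via xy extents
    q=Q.reshape(-1,3); m=(abs(q[:,2]-.085)<.003)&(abs(q[:,0]-.433)<.06)&(abs(q[:,1]+.198)<.06); q=q[m]
    r=cv2.minAreaRect((q[:,:2]*1000).astype(np.float32)); print("  block",r,q[:,2].mean())
# heights
g={}
q=np.concatenate([W.reshape(-1,3),S.reshape(-1,3)]); q=q[(q[:,2]>-.01)&(q[:,2]<.5)]
print("max height grid rows x .25-.80, cols y .65..-.50 (5cm)")
for x in np.arange(.25,.76,.05):
    row=[]
    for y in np.arange(.65,-.5,-.05):
        m=(abs(q[:,0]-x)<.025)&(abs(q[:,1]-y)<.025); row.append(int(np.percentile(q[m,2],99)*1000) if m.sum()>3 else -1)
    print("%.2f"%x,row)
E
```

```text
top bar mid [ 0.4351 -0.1983] len 0.29850337249212355 yaw y-axis 104.23456406195443 659 z top [ 0.445  -0.1599  0.1104]
  block ((434.9591064453125, -198.2661895751953), (70.80138397216797, 69.32100677490234), 5.252389430999756) 0.08518138210774102
side bar mid [ 0.4305 -0.1988] len 0.30078636776549794 yaw y-axis 104.37141627976321 1004 z top [ 0.4454 -0.1748  0.1096]
  block ((431.1405029296875, -197.21896362304688), (70.69217681884766, 74.38721466064453), 3.684185743331909) 0.08495119497457124
max height grid rows x .25-.80, cols y .65..-.50 (5cm)
0.25 [17, 497, 494, 337, 34, 9, 9, 34, 5, 6, 7, 7, 5, 6, 6, 6, 51, 52, 51, 24, 22, 6, 15]
0.30 [304, 410, 498, 337, 35, 34, 34, 35, 79, 127, 123, 55, 52, 6, 6, 6, 52, 52, 51, 57, 58, 59, 61]
0.35 [391, 496, 494, 64, 65, 55, 7, 91, 89, 6, 7, 55, 53, 7, 6, 6, 6, 50, 67, 64, 67, 70, 72]
0.40 [6, 6, 6, 7, 41, 30, 7, 90, 90, 7, 7, 181, 68, 85, 112, 114, 113, 114, 87, 79, 80, 79, 80]
0.45 [65, 160, 191, 211, 235, 314, 67, 113, 128, 41, 8, 214, 215, 213, 6, 7, 110, 114, 114, 114, 113, 78, 78]
0.50 [146, 170, 202, 214, 231, 315, 67, 123, 128, 131, 166, 203, 206, 208, 7, 7, 6, 6, 7, 79, 103, 78, 78]
0.55 [59, 10, 6, 8, 6, 7, 8, 42, 129, 124, 155, 171, 174, 173, 7, 7, 22, 205, 195, 79, 79, 78, 78]
0.60 [10, 11, 10, 127, 73, 82, 23, 92, 127, 129, 130, 138, 141, 139, 7, 7, 201, 208, 203, 79, 80, 80, 79]
0.65 [6, 7, 7, 14, 31, 97, 69, 102, 92, 70, 33, 11, 17, 9, 11, 9, 19, 17, 19, 9, 10, 9, 9]
0.70 [-1, -1, -1, -1, -1, -1, -1, -1, -1, -1, -1, -1, -1, -1, -1, -1, -1, -1, -1, -1, -1, -1, -1]
0.75 [-1, -1, -1, -1, -1, -1, -1, -1, -1, -1, -1, -1, -1, -1, -1, -1, -1, -1, -1, -1, -1, -1, -1]
```

```bash
python3 - <<'E'
import numpy as np,cv2
from vis import *
from rig import robot
np.set_printoptions(precision=3,suppress=True)
W=unproj("top",np.load("top0_d.npy")); S=unproj("side",np.load("side0_d.npy"))
q=np.concatenate([W.reshape(-1,3),S.reshape(-1,3)]); q=q[(q[:,2]>-.01)&(q[:,2]<.5)]
print("rows x, cols y .32..-.04 step 2cm")
for x in np.arange(.40,.68,.02):
    row=[]
    for y in np.arange(.32,-.06,-.02):
        m=(abs(q[:,0]-x)<.01)&(abs(q[:,1]-y)<.01); row.append(int(np.percentile(q[m,2],98)*1000) if m.sum()>2 else -1)
    print("%.2f"%x,row)
R=robot.read_tcp_rot(); p=np.array(robot.read_position()); print(R,p)
# gripper points in tool frame
for Q in (W,S):
    g=(Q.reshape(-1,3)-p)@np.array(R); k=(abs(g[:,:2])<.15).all(1)&(g[:,2]<.01)&(g[:,2]>-.25); g=g[k]
    for z in np.arange(-.24,.01,.02):
        h=g[abs(g[:,2]-z)<.01]
        if len(h)>3: print("z %.2f"%z,len(h),np.percentile(h,2,axis=0)[:2],np.percentile(h,98,axis=0)[:2])
t=cv2.imread("pics/top0.png"); cv2.imwrite("pics/cg.png",cv2.resize(t[260:360,40:160],None,fx=5,fy=5,interpolation=cv2.INTER_CUBIC))
E
```

```text
rows x, cols y .32..-.04 step 2cm
0.40 [86, 88, 73, 77, 89, 5, 6, 4, 6, 6, 86, 65, 63, 64, 62, 59, 6, 5, 5]
0.42 [6, 89, 90, 91, 25, 5, 6, 5, 6, 4, 185, 189, 189, 185, 181, 69, 68, 87, 7]
0.44 [6, 5, 6, 6, 4, 6, 7, 5, 7, 8, 207, 211, 210, 208, 206, 204, 202, 92, 6]
0.46 [9, 7, 43, 125, 11, 6, 37, 7, 5, 3, 211, 215, 215, 215, 215, 215, 213, 204, 5]
0.48 [5, 6, 127, 131, 35, 35, 130, 92, 6, 7, 202, 206, 206, 210, 211, 214, 210, 186, 5]
0.50 [5, 8, 4, 85, 4, 34, 133, 126, 4, 5, 191, 192, 195, 197, 197, 200, 197, 77, 6]
0.52 [6, 8, 8, 6, 8, 8, 7, 5, 5, 6, 178, 180, 180, 182, 183, 186, 183, 6, 3]
0.54 [6, 5, 7, 5, 6, 6, 7, 8, 6, 137, 162, 165, 170, 172, 171, 172, 167, 6, 7]
0.56 [8, 6, 124, 126, 102, 6, 92, 115, 29, 139, 150, 154, 157, 157, 157, 159, 155, 5, 5]
0.58 [8, 7, 130, 129, 115, 6, 129, 128, 123, 131, 139, 139, 141, 143, 145, 144, 140, 6, 7]
0.60 [5, 65, 61, 23, 13, 7, 4, 80, 9, 116, 126, 129, 129, 129, 132, 132, 122, 5, 7]
0.62 [99, 93, 67, 27, 29, 27, 28, 29, 27, 27, -1, -1, -1, 0, 22, 23, 6, 6, 5]
0.64 [103, 47, 58, 92, 91, 79, 56, 38, 34, 29, 11, 10, 10, 13, 18, 5, 5, 6, 7]
0
[... 502 characters left out ...]
247 [-0.034 -0.083] [0.04  0.095]
z -0.10 820 [-0.034 -0.082] [0.041 0.096]
z -0.08 283 [-0.034 -0.074] [0.041 0.09 ]
z -0.06 20 [-0.035  0.085] [0.039 0.088]
z -0.24 242 [-0.036 -0.007] [0.046 0.05 ]
z -0.22 239 [-0.035 -0.005] [0.046 0.049]
z -0.20 194 [-0.035 -0.006] [0.045 0.049]
z -0.18 170 [-0.033 -0.015] [0.036 0.037]
z -0.16 151 [-0.037 -0.046] [0.04  0.036]
z -0.14 144 [-0.022 -0.048] [0.026 0.018]
z -0.12 158 [-0.023 -0.045] [0.027 0.022]
z -0.10 509 [-0.036 -0.09 ] [0.037 0.1  ]
z -0.08 332 [-0.034 -0.084] [0.037 0.094]
z -0.06 70 [-0.038 -0.08 ] [0.036 0.092]
z -0.04 87 [-0.011 -0.058] [0.01  0.067]
z -0.02 99 [-0.014 -0.058] [0.009 0.066]
z -0.00 41 [-0.013 -0.051] [0.009 0.062]
```

View pics/cg.png

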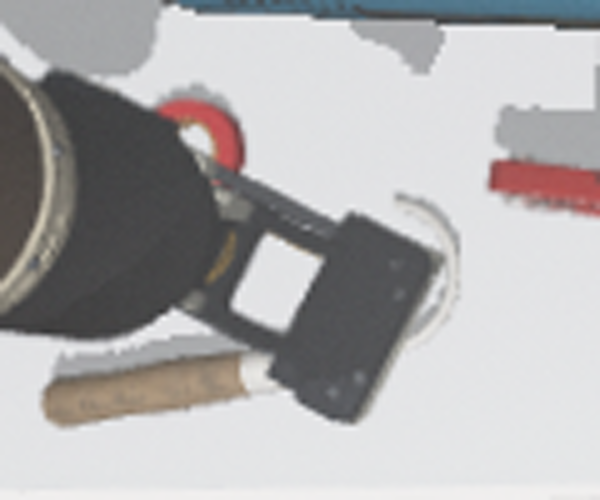

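```bash
cat > mv.py <<'E'
import numpy as np
from rig import robot
def R(yaw):
    t=np.radians(yaw); c,s=np.cos(t),np.sin(t)
    return np.array([[-s,c,0],[c,s,0],[0,0,-1.]])
def yaw():
    r=np.array(robot.read_tcp_rot()); return np.degrees(np.arctan2(r[1,1],r[0,1]))
def st(msg=""):
    print(msg,"t=%.1f"%robot.read_t(),"p",np.round(robot.read_position(),4),"yaw %.1f"%yaw(),"F",np.round(robot.read_force(),1),"M",np.round(robot.read_ft_torque(),2),"w %.3f"%robot.read_grip_width())
E
python3 - <<'E'
from mv import *
C=np.array([.587,-.2025])
q0=np.array(robot.read_qpos())
for y in range(-180,181,30):
    q=robot.ik([*C,.19],R(y)); print(y,None if q is None else np.round(q,1))
robot.servo_line([.297,.606,.42],speed=.25); st("lift")
q=robot.ik([*C,.42],R(60)); print(np.round(q,1))
E
```

```text
-180 [ -1.   16.9  -9.5   0.  -63.6   1. ]
-150 [ -1.   16.9  -9.5   0.  -63.6  31. ]
-120 [ -1.   16.9  -9.5   0.  -63.6  61. ]
-90 [ -1.   16.9  -9.5   0.  -63.6  91. ]
-60 [ -1.   16.9  -9.5   0.  -63.6 121. ]
-30 [ -1.   16.9  -9.5   0.  -63.6 151. ]
0 None
30 [  -1.    16.9   -9.5    0.   -63.6 -149. ]
60 [  -1.    16.9   -9.5    0.   -63.6 -119. ]
90 [ -1.   16.9  -9.5   0.  -63.6 -89. ]
120 [ -1.   16.9  -9.5   0.  -63.6 -59. ]
150 [ -1.   16.9  -9.5   0.  -63.6 -29. ]
180 [ -1.   16.9  -9.5   0.  -63.6   1. ]
lift t=1.0 p [0.2967 0.6057 0.4182] yaw -116.1 F [ 0.3 -0.3 -0.4] M [ 0.04  0.01 -0.  ] w 1.002
[  -1.    12.2   13.6    0.   -91.4 -119. ]
```

```bash
python3 - <<'E'
from mv import *
C=np.array([.587,-.2025])
robot.goto([*C,.34],R(60)); st("above")
robot.servo_line([*C,.215],speed=.15); st()
robot.servo_line([*C,.178],speed=.06); st("down")
robot.move_gripper(0.5); st("grip"); print(np.round(robot.read_effort(),2))
E
```

```text
above t=4.0 p [ 0.5873 -0.2019  0.34  ] yaw 60.1 F [-0.3  0.1  0.1] M [-0.03 -0.2  -0.06] w 0.999
 t=5.0 p [ 0.5876 -0.2026  0.216 ] yaw 60.0 F [-0.1 -0.3 -0.4] M [-0.01 -0.22 -0.02] w 1.001
down t=5.8 p [ 0.5872 -0.2026  0.1781] yaw 60.0 F [ 1.1  0.7 -0.2] M [-0.02 -0.15  0.01] w 1.003
grip t=6.4 p [ 0.5875 -0.2019  0.1782] yaw 60.0 F [0.6 4.9 0.5] M [ 1.55 -0.62  0.28] w 0.658
[ -3.01 -51.74  26.51   7.51  -0.48  -0.25]
```

```bash
python3 - <<'E'
from mv import *
q=np.array(robot.read_qpos()); a=q[5]
for k in range(11):
    a+=15
    if a>165: break
    q[5]=a; robot.movej(q)
    M=robot.read_ft_torque(); F=robot.read_force()
    print("cmd %.1f act %.1f"%(a,robot.read_qpos()[5]),"M",np.round(M,2),"F",np.round(F,1),"t %.1f"%robot.read_t())
    if abs(M[2])>0.75: break
st()
E
```

```text
cmd -103.9 act -104.2 M [ 0.47 -0.28  0.33] F [0.4 0.8 0.8] t 6.8
cmd -88.9 act -89.3 M [ 0.13 -0.22  0.25] F [0.5 0.3 0.4] t 7.1
cmd -73.9 act -74.4 M [-0.33 -0.23  0.3 ] F [ 1.2 -1.2 -0.8] t 7.5
cmd -58.9 act -59.4 M [-0.87 -0.36  0.31] F [ 0.6 -3.  -1.2] t 7.8
cmd -43.9 act -44.4 M [-1.6  -0.46  0.31] F [ 1.2 -4.8 -2.2] t 8.2
cmd -28.9 act -29.3 M [-1.78 -0.55  0.31] F [ 1.1 -4.6 -1.6] t 8.6
cmd -13.9 act -14.3 M [-1.9  -0.66  0.27] F [ 2.4 -6.3 -2.5] t 8.9
cmd 1.1 act 0.6 M [-1.49 -1.25  0.34] F [ 4.  -3.9 -3.5] t 9.3
cmd 16.1 act 15.5 M [-0.27 -1.11  0.29] F [ 2.1 -0.8 -3.2] t 9.6
cmd 31.1 act 30.6 M [ 0.04 -1.1   0.31] F [ 2.9 -0.5 -4.8] t 10.0
cmd 46.1 act 45.6 M [ 0.45 -0.81  0.31] F [ 2.3  1.2 -4.8] t 10.3
 t=10.3 p [ 0.5872 -0.2015  0.1778] yaw -135.4 F [ 2.3  1.2 -4.8] M [ 0.45 -0.81  0.31] w 0.655
```

```bash
python3 - <<'E'
from mv import *
from vis import *
robot.move_gripper(1.0); st("rel")
C=np.array([.5875,-.202])
robot.servo_line([*C,.30],speed=.2)
robot.servo_line([.5,-.02,.36],speed=.3); st()
t,_=shot("top","top1"); s,_=shot("side","side1")
a=cv2.resize(t[165:205,415:465],None,fx=8,fy=8,interpolation=cv2.INTER_CUBIC)
b=cv2.resize(s[275:325,385:440],None,fx=7,fy=7,interpolation=cv2.INTER_CUBIC)
h=max(a.shape[0],b.shape[0]); o=np.zeros((h,a.shape[1]+b.shape[1],3),np.uint8); o[:a.shape[0],:a.shape[1]]=a;o[:b.shape[0],a.shape[1]:]=b
cv2.imwrite("pics/ck1.png",o[:,:,::-1])
E
```

```text
rel t=11.1 p [ 0.5874 -0.202   0.1782] yaw -135.0 F [-0.1  0.2  0.1] M [ 0.   -0.02 -0.02] w 1.003
 t=12.7 p [ 0.4997 -0.0199  0.3592] yaw -134.9 F [-0.1  0.1 -0.3] M [-0.05  0.01  0.08] w 0.997
```

View pics/ck1.png

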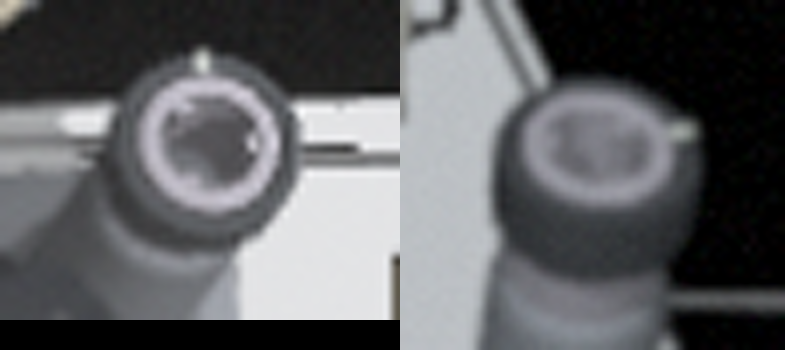

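View pics/top1.png

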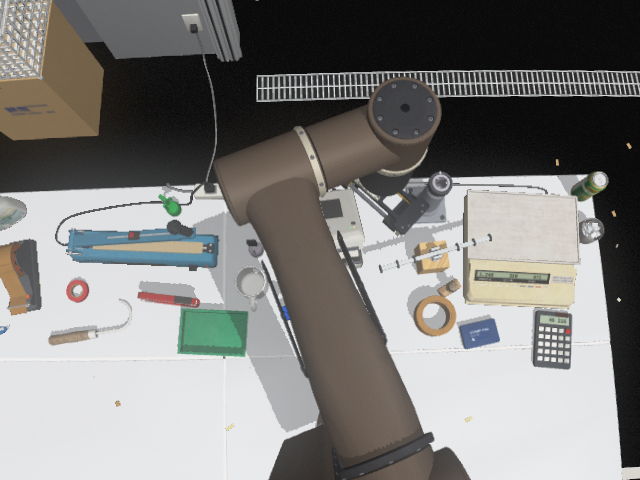

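```bash
cat > tick.py <<'E'
from vis import *
CH=np.array([.5875,-.202])
def tick(p,name,c=CH,show=False):
    g=p.astype(float).mean(2) if p.ndim==3 else p
    # allow small shift of centre: sample ring radii
    th=np.radians(np.arange(0,360,3.)); best=None
    acc=np.zeros(len(th))
    for r in (.0235,.0245,.0255,.0265,.0275):
        X=np.stack([c[0]+r*np.cos(th),c[1]+r*np.sin(th),0*th+.2035],1)
        uv,_=proj(name,X); acc+=cv2.remap(g.astype(np.float32),uv[:,0].astype(np.float32)[None],uv[:,1].astype(np.float32)[None],cv2.INTER_LINEAR)[0]/5
    return th,acc
if __name__=="__main__":
    for tag in ("side0","top0","side1","top1"):
        p=cv2.imread(f"pics/{tag}.png"); n=tag[:-1]
        c={"top":(.5881,-.2011),"side":(.586,-.2038)}[n]
        th,a=tick(p,n,c); k=np.argsort(-a)[:6]; print(tag,[(int(np.degrees(th[i]).round()),int(a[i])) for i in k],int(np.median(a)))
E
python3 tick.py
```

```text
side0 [(246, 147), (249, 142), (243, 124), (252, 123), (108, 102), (105, 102)] 73
top0 [(252, 201), (255, 188), (249, 183), (258, 150), (246, 130), (261, 116)] 96
side1 [(6, 143), (9, 138), (3, 137), (0, 121), (12, 120), (108, 104)] 75
top1 [(357, 195), (0, 171), (354, 163), (3, 145), (351, 130), (348, 115)] 94
```

```bash
python3 - <<'E'
from mv import *
from vis import *
C=np.array([.5875,-.202])
robot.goto([*C,.30],R(-150)); robot.servo_line([*C,.178],speed=.15)
robot.move_gripper(0.5); st("grip")
q=np.array(robot.read_qpos()); a=q[5]
for d in (5,10,15,20,25,30):
    q[5]=a+d; robot.movej(q)
    print("d",d,"act %.1f"%(robot.read_qpos()[5]-a),"M",np.round(robot.read_ft_torque(),2),"e6 %.2f"%robot.read_effort()[5],"t %.1f"%robot.read_t())
robot.move_gripper(1.0)
robot.servo_line([*C,.30],speed=.2)
robot.servo_line([.5,-.02,.36],speed=.3); st()
t,_=shot("top","top2"); s,_=shot("side","side2")
from tick import tick
for n,c in (("top",(.5881,-.2011)),("side",(.586,-.2038))):
    p=cv2.imread(f"pics/{n}2.png")
    th,a=tick(p,n,c); k=np.argsort(-a)[:5]; print(n,[(int(np.degrees(th[i]).round()),int(a[i])) for i in k])
E
```

```text
grip t=15.2 p [ 0.5878 -0.2019  0.1782] yaw -150.0 F [0.9 0.5 1.4] M [ 0.33 -0.18  0.31] w 0.653
d 5 act 4.9 M [ 0.29 -0.16  0.26] e6 0.12 t 15.4
d 10 act 9.8 M [ 0.28 -0.24 -0.17] e6 0.47 t 15.7
d 15 act 14.8 M [ 0.13 -0.3  -0.38] e6 0.72 t 15.9
d 20 act 19.7 M [ 0.09 -0.27 -0.33] e6 0.71 t 16.2
d 25 act 24.7 M [ 0.24  0.03 -0.23] e6 0.60 t 16.4
d 30 act 29.8 M [ 0.33  0.27 -0.02] e6 0.42 t 16.7
 t=19.0 p [ 0.4997 -0.0199  0.3592] yaw -119.9 F [0.4 0.1 0.3] M [-0.04  0.04  0.02] w 1.000
top [(357, 195), (0, 171), (354, 163), (3, 145), (351, 130)]
side [(6, 145), (9, 139), (3, 137), (0, 121), (12, 120)]
```

```bash
python3 - <<'E'
from mv import *
B=np.array([.434,-.1985])
robot.goto([*B,.22],R(-165.7)); robot.move_gripper(0.55)
robot.servo_line([*B,.092],speed=.12); st("down")
robot.move_gripper(0.0); st("grip")
robot.servo_line([*B,.115],speed=.06); st("up")
E
```

```text
down t=22.1 p [ 0.4345 -0.1985  0.0926] yaw -165.7 F [-0.3 -0.   0.1] M [ 0.03 -0.03 -0.01] w 0.553
grip t=22.6 p [ 0.4339 -0.1986  0.0923] yaw -165.7 F [-0.8  0.9  5.5] M [0.18 0.77 0.03] w 0.315
up t=23.1 p [ 0.4341 -0.1984  0.1152] yaw -165.7 F [-0.5 -0.3 -4.1] M [ 0.03 -0.   -0.01] w 0.315
```

```bash
python3 - <<'E'
from mv import *
from vis import *
B=np.array([.434,-.1985]); C=np.array([.5875,-.202])
robot.servo_line([*B,.29],speed=.2)
robot.servo_line([*C,.285],ori=R(180),speed=.15); st("over")
t,dt=shot("top","top3"); s,ds=shot("side","side3")
a=cv2.resize(t[150:270,370:490],None,fx=3,fy=3,interpolation=cv2.INTER_CUBIC)
b=cv2.resize(s[190:340,330:480],None,fx=4,fy=4,interpolation=cv2.INTER_CUBIC)
cv2.imwrite("pics/r3.png",b[:,:,::-1]); cv2.imwrite("pics/r3t.png",a[:,:,::-1])
# bar ends
for n,d in (("top",dt),("side",ds)):
    q=unproj(n,d).reshape(-1,3); m=(abs(q[:,2]-.295)<.012)&(abs(q[:,0]-C[0])<.02)&(abs(q[:,1]-C[1])<.17)&(abs(q[:,1]-C[1])>.05); q=q[m]
    print(n,len(q),q[:,1].min(),q[:,1].max(),(q[:,1].min()+q[:,1].max())/2, np.median(q[q[:,1]>C[1]],axis=0), np.median(q[q[:,1]<C[1]],axis=0))
E
```

```text
over t=25.3 p [ 0.5869 -0.202   0.2851] yaw -180.0 F [-0.1  1.2 -3.3] M [0.08 0.02 0.02] w 0.321
top 218 -0.35127884024566314 -0.2595948331071292 -0.3054368366763962 [nan nan nan] [ 0.58699006 -0.30685307  0.29941385]
side 466 -0.3512245544811411 -0.050342251866765414 -0.20078340317395327 [ 0.58519172 -0.05557363  0.30189013] [ 0.58348082 -0.30639895  0.29906468]
  return _methods._mean(a, axis=axis, dtype=dtype,
  ret = um.true_divide(
```

View pics/r3.png

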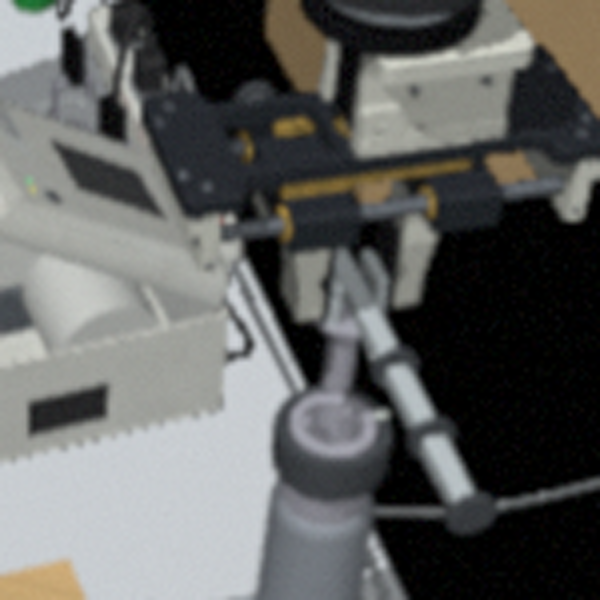

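```bash
python3 - <<'E'
from mv import *
C=np.array([.5872,-.2025])
z=.262
robot.servo_line([*C,z],speed=.15); st()
while z>.2125:
    z=max(z-.008,.212); robot.servo_line([*C,z],speed=.05); F=robot.read_force(); print("%.3f"%z,np.round(robot.read_position(),4),np.round(F,1))
    if F[2]>6 or abs(F[0])>10 or abs(F[1])>10: break
st()
E
```

```text
t=25.7 p [ 0.5863 -0.2025  0.2617] yaw 180.0 F [-0.7  0.2 -3.3] M [ 0.05 -0.13 -0.07] w 0.315
0.254 [ 0.5871 -0.2025  0.254 ] [-0.5 -0.5 -3.5]
0.246 [ 0.5869 -0.2024  0.2455] [-0.1 -0.2 -3.2]
0.238 [ 0.5869 -0.2025  0.2374] [-0.4  0.2 -4.6]
0.230 [ 0.5869 -0.2024  0.2294] [ 0.3 -0.  -3.6]
0.222 [ 0.5869 -0.2025  0.2215] [-0.3 -0.2 -3.9]
0.214 [ 0.5869 -0.2025  0.2135] [ 0.   0.  -3.1]
0.212 [ 0.5875 -0.2026  0.2124] [ 1.2 -1.  -2.3]
 t=27.8 p [ 0.5875 -0.2026  0.2124] yaw -180.0 F [ 1.2 -1.  -2.3] M [-0.03 -0.09 -0.03] w 0.315
```

```bash
python3 - <<'E'
from mv import *
from vis import *
C=np.array([.5872,-.2025]); z=.212
for k in range(5):
    z-=.001; robot.servo_line([*C,z],speed=.02); F=robot.read_force(); print("%.4f"%z,np.round(robot.read_position(),4),np.round(F,1))
    if F[2]>2: break
robot.move_gripper(0.6); st("rel")
robot.servo_line([*C,.30],speed=.2)
robot.servo_line([.48,.02,.36],ori=R(-165),speed=.35); st()
t,dt=shot("top","top4"); s,ds=shot("side","side4")
a=cv2.resize(t[150:270,365:505],None,fx=4,fy=4,interpolation=cv2.INTER_CUBIC)
b=cv2.resize(s[210:360,330:480],None,fx=4,fy=4,interpolation=cv2.INTER_CUBIC)
cv2.imwrite("pics/r4.png",b[:,:,::-1]); cv2.imwrite("pics/r4t.png",a[:,:,::-1])
for n,d in (("top",dt),("side",ds)):
    q=unproj(n,d).reshape(-1,3); m=(abs(q[:,2]-.225)<.012)&(abs(q[:,0]-C[0])<.03)&(abs(q[:,1]-C[1])<.17); q=q[m]
    c=q[:,:2].mean(0); w,v=np.linalg.eigh(np.cov((q[:,:2]-c).T)); ax=v[:,1]*np.sign(v[1,1]); sp=(q[:,:2]-c)@ax
    print(n,len(q),"mid",c+ax*(sp.min()+sp.max())/2,"len",np.ptp(sp),"yaw",np.degrees(np.arctan2(ax[1],ax[0])))
    for lo,hi in ((-.1,-.065),(.065,.1),(-.02,.02)):
        k=(q[:,1]-C[1]>lo)&(q[:,1]-C[1]<hi); print("  z",lo,np.median(q[k,2]))
E
```

```text
0.2110 [ 0.5875 -0.2026  0.2123] [-1.7  1.7  6.1]
rel t=28.8 p [ 0.5872 -0.2025  0.2109] yaw -180.0 F [0.2 0.4 0.7] M [ 0.12 -0.01 -0.01] w 0.596
 t=30.2 p [0.4796 0.0201 0.3595] yaw -164.9 F [-0.3  0.6 -0.8] M [0.03 0.01 0.04] w 0.598
top 734 mid [ 0.58736288 -0.21381352] len 0.2745038159713997 yaw 90.37872667341017
  z -0.1 0.22675886684732488
  z 0.065 0.22598759105499922
  z -0.02 0.2274471134404957
side 1052 mid [ 0.58481621 -0.20198809] len 0.3003692727398218 yaw 89.91027964331957
  z -0.1 0.2265652243964677
  z 0.065 0.22506982614065263
  z -0.02 0.22586940839191733
```

View pics/r4.png

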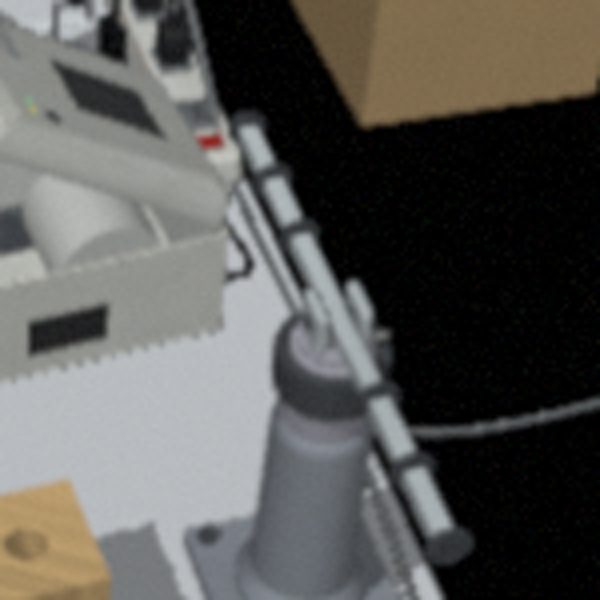

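View pics/r4t.png

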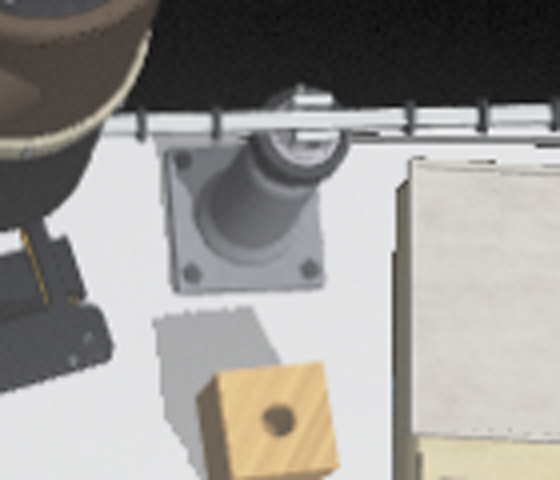

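```bash
cat > tight.py <<'E'
from mv import *
C=np.array([.5875,-.202])
def turn(y0,y1,step=10,off=(0,0),limit=1.6):
    p=C+np.array(off)
    robot.servo_line([*p,.179],speed=.12); robot.move_gripper(0.5); st("grip")
    q=np.array(robot.read_qpos()); a=q[5]; n=int(round((y0-y1)/step))
    for k in range(1,n+1):
        q[5]=a-step*k; robot.movej(q)
        M=robot.read_ft_torque(); e=robot.read_effort()[5]
        print("%d"%(-step*k),"act %.1f"%(robot.read_qpos()[5]-a),"M",np.round(M,2),"e6 %.2f"%e,"F",np.round(robot.read_force(),1))
        if abs(e)>limit: break
    st("end")
E
python3 - <<'E'
from tight import *
robot.goto([*C,.30],R(-130)); robot.move_gripper(0.85); print(np.round(robot.read_qpos(),1))
turn(230,130)
E
```

```text
[ -1.   13.4   0.2  -0.  -76.8  51. ]
grip t=33.5 p [ 0.5877 -0.202   0.1795] yaw -130.0 F [-0.5  0.8  1.9] M [ 0.26  0.16 -0.14] w 0.665
-10 act -9.8 M [ 0.18 -0.04 -0.27] e6 -0.38 F [0.3 0.9 0.3]
-20 act -19.6 M [ 0.29 -0.05 -0.3 ] e6 -0.34 F [ 0.2 -0.   1. ]
-30 act -29.6 M [ 0.36 -0.14 -0.37] e6 -0.32 F [0.8 1.2 1.7]
-40 act -39.6 M [ 0.46 -0.17 -0.29] e6 -0.31 F [1.  1.8 0.8]
-50 act -49.6 M [ 0.52 -0.38 -0.32] e6 -0.31 F [ 0.2  1.  -0.2]
-60 act -59.5 M [ 0.65 -0.52 -0.27] e6 -0.31 F [ 1.6  1.8 -0.2]
-70 act -69.5 M [ 0.65 -0.6  -0.22] e6 -0.31 F [2.  2.6 0.6]
-80 act -79.5 M [ 0.67 -0.78 -0.31] e6 -0.31 F [2.  1.3 0.3]
-90 act -89.5 M [ 0.63 -0.98 -0.24] e6 -0.32 F [ 2.   1.7 -0.4]
-100 act -99.5 M [ 0.64 -1.26 -0.15] e6 -0.40 F [ 2.8  1.2 -0.5]
end t=36.5 p [ 0.5879 -0.202   0.1796] yaw 130.5 F [ 2.8  1.2 -0.5] M [ 0.64 -1.26 -0.15] w 0.663
```

```bash
python3 - <<'E'
from tight import *
robot.move_gripper(0.85); robot.servo_line([*C,.25],speed=.2)
q=np.array(robot.read_qpos()); q[5]=51; robot.movej(q); st()
turn(230,180,step=2.5,limit=1.15)
E
```

```text
t=39.0 p [ 0.5875 -0.2019  0.2503] yaw -130.0 F [-1.1 -0.1 -0.6] M [0.01 0.02 0.05] w 0.855
grip t=40.2 p [ 0.5878 -0.202   0.1797] yaw -130.0 F [-0.4  0.9  3.3] M [ 0.3   0.22 -0.19] w 0.649
-2 act -2.5 M [-0.06  0.11 -0.19] e6 -0.04 F [-0.9  0.2  1. ]
-5 act -4.9 M [-0.07  0.05 -0.16] e6 -0.06 F [-0.5  0.4  1.6]
-7 act -7.4 M [-0.14  0.17 -0.09] e6 -0.09 F [ 0.7 -0.5  0.9]
-10 act -9.9 M [-0.13  0.13 -0.03] e6 -0.13 F [-1.6  0.2  0.7]
-12 act -12.4 M [-0.17  0.13 -0.01] e6 -0.16 F [-0.8 -0.3  0.9]
-15 act -14.9 M [-0.12  0.2   0.06] e6 -0.20 F [-0.5  0.5  1.8]
-17 act -17.4 M [-0.15  0.25  0.08] e6 -0.24 F [ 0.1 -0.4  1. ]
-20 act -19.9 M [-0.16  0.18  0.1 ] e6 -0.28 F [-0.7  0.5  0.7]
-22 act -22.4 M [-0.18  0.21  0.14] e6 -0.32 F [-0.4  0.3  1.3]
-25 act -24.9 M [-0.13  0.24  0.11] e6 -0.36 F [-0.2  0.6  2.1]
-27 act -27.4 M [-0.18  0.25  0.21] e6 -0.40 F [-0.5 -1.4  1.9]
-30 act -29.9 M [-0.15  0.27  0.25] e6 -0.45 F [-0.3 -0.3  0.4]
-32 act -32.4 M [-0.13  0.25  0.37] e6 -0.49 F [-1.1 -0.5  1.9]
-35 act -34.9 M [-0.12  0.28  0.34] e6 -0.53 F [-0.5  0.9  1.7]
-37 act -37.4 M [-0.11  0.25  0.36] e6 -0.57 F [-0.7 -0.3  2.1]
-40 act -39.9 M [-0.05  0.17  0.39] e6 -0.59 F [-0.3  0.6  1.1]
-42 act -42.4 M [0.55 0.37 0.4 ] e6 -0.58 F [-0.3  0.9  2.9]
-45 act -44.9 M [0.38 0.36 0.91] e6 -1.07 F [-0.9  0.2  2.7]
-47 act -47.4 M [-0.02  0.41  1.1 ] e6 -1.32 F [-0.6  0.2  4.1]
end t=45.0 p [ 0.5879 -0.2021  0.1799] yaw -177.4 F [-0.6  0.2  4.1] M [-0.02  0.41  1.1 ] w 0.652
```

```bash
cat > chk.py <<'E'
from mv import *
from vis import *
from tick import tick
import sys
C=np.array([.5875,-.202])
def look(tag):
    t,dt=shot("top","top"+tag); s,ds=shot("side","side"+tag)
    for n,c,z in (("top",(.5881,-.2011),357.8),("side",(.586,-.2038),5.5)):
        p=cv2.imread(f"pics/{n}{tag}.png"); th,a=tick(p,n,c); k=np.argsort(-a)[:5]; w=np.maximum(a-a.max()*.75,0); w[abs((th-th[k[0]]+np.pi)%(2*np.pi)-np.pi)>.3]=0
        m=np.degrees(np.angle((w*np.exp(1j*th)).sum())); print(n,"tick %.1f"%(m%360),"sleeve est %.2f"%np.radians((z-m)%360),"peak %.0f med %.0f"%(a.max(),np.median(a)))
    for n,d in (("top",dt),("side",ds)):
        q=unproj(n,d).reshape(-1,3); m=(abs(q[:,2]-.225)<.04)&(abs(q[:,0]-C[0])<.007)&(abs(q[:,1]-C[1])<.148)&(abs(q[:,1]-C[1])>.03); q=q[m]
        pf=np.polyfit(q[:,1]-C[1],q[:,2],1); print(n,"bar slope %.3f z0 %.4f"%tuple(pf),len(q))
    return t,dt,s,ds
E
python3 - <<'E'
from chk import *
robot.move_gripper(0.85); robot.servo_line([*C,.27],speed=.2); robot.servo_line([.48,.02,.36],ori=R(-165),speed=.35); st()
t,dt,s,ds=look("5")
b=cv2.resize(s[210:360,330:480],None,fx=4,fy=4,interpolation=cv2.INTER_CUBIC)
cv2.imwrite("pics/r5.png",b[:,:,::-1]); a=cv2.resize(t[150:270,365:505],None,fx=4,fy=4,interpolation=cv2.INTER_CUBIC); cv2.imwrite("pics/r5t.png",a[:,:,::-1])
E
```

```text
t=47.1 p [0.4796 0.0201 0.3593] yaw -165.0 F [ 0.5  0.2 -0.7] M [ 0.02 -0.04 -0.02] w 0.851
top tick 71.0 sleeve est 5.01 peak 222 med 98
side tick 68.1 sleeve est 5.19 peak 175 med 79
top bar slope -0.003 z0 0.2267 467
side bar slope -0.004 z0 0.2262 615
```

View pics/r5.png

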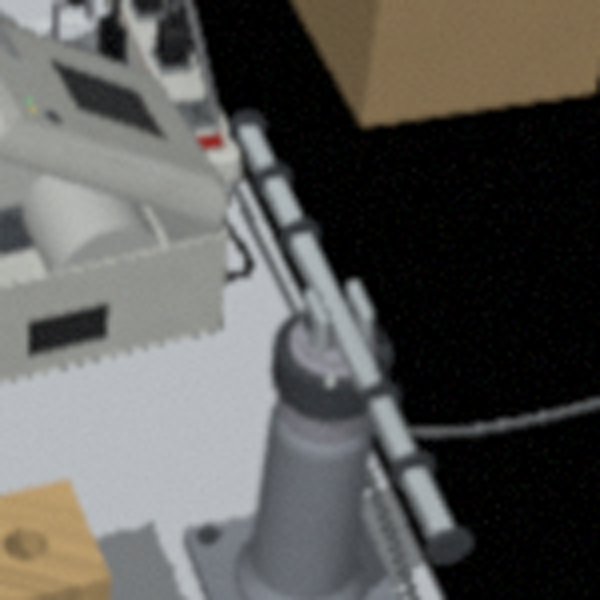

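View pics/r5t.png

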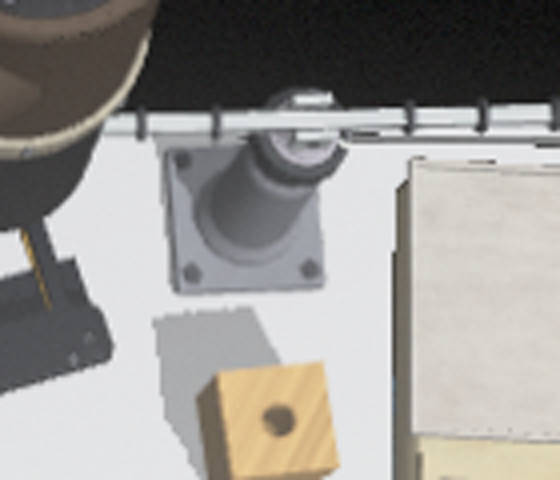

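```bash
python3 - <<'E'
from vis import *
from scipy.optimize import least_squares
np.set_printoptions(precision=4,suppress=True)
def ray(n,uv,z):
    a=unproj(n,np.array([1.]),[uv])[0]; b=unproj(n,np.array([2.]),[uv])[0]; t=(z-a[2])/(b[2]-a[2]); return a+t*(b-a)
def spot(tag,n,box):
    p=cv2.imread(f"pics/{tag}.png").astype(float).mean(2); u0,u1,v0,v1=box; s=p[v0:v1,u0:u1]; w=np.maximum(s-(s.max()*.5+np.median(s)*.5),0)
    vv,uu=np.mgrid[v0:v1,u0:u1]; uv=((uu*w).sum()/w.sum(),(vv*w).sum()/w.sum()); return uv,ray(n,uv,.2035)
for tag,n,box in (("side0","side",(408,417,302,309)),("side1","side",(477//7+412,436,290,297)),("side5","side",(409,417,302,309)),("top0","top",(430,447,188,197)),("top1","top",(436,445,169,176))):
    print(tag,*spot(tag,n,box))
# zoom
s=cv2.imread("pics/side5.png"); o=cv2.imread("pics/side0.png"); i=cv2.imread("pics/side1.png")
im=np.hstack([cv2.resize(x[280:325,390:435],None,fx=5,fy=5,interpolation=cv2.INTER_NEAREST) for x in (o,i,s)]); cv2.imwrite("pics/tk.png",im)
# nose ring centre per camera from depth-free: fit ellipse of sleeve top? use depth
for n,tag in (("top","top1"),("side","side1")):
    q=unproj(n,np.load(tag+"_d.npy")).reshape(-1,3); q=q[(abs(q[:,2]-.2035)<.006)&(np.hypot(q[:,0]-.5875,q[:,1]+.202)<.04)]
    h=cv2.minEnclosingCircle((q[:,:2]*1000).astype(np.float32)); print(n,h,len(q))
E
```

```text
side0 (np.float64(412.7133064516128), np.float64(303.0620967741935)) [ 0.5791 -0.2215  0.2035]Traceback (most recent call last):
  File "<stdin>", line 10, in <module>
  File "<stdin>", line 7, in spot
    return umr_maximum(a, axis, None, out, keepdims, initial, where)
ValueError: zero-size array to reduction operation maximum which has no identity
```

```bash
python3 - <<'E'
from vis import *
s=cv2.imread("pics/side5.png"); o=cv2.imread("pics/side0.png"); i=cv2.imread("pics/side1.png")
im=np.hstack([cv2.resize(x[280:325,390:435],None,fx=5,fy=5,interpolation=cv2.INTER_NEAREST) for x in (o,i,s)]); cv2.imwrite("pics/tk.png",im)
for tag,b in (("side0",(300,310,406,420)),("side5",(300,310,406,420)),("side1",(288,298,420,434))):
    p=cv2.imread(f"pics/{tag}.png").astype(float).mean(2)[b[0]:b[1],b[2]:b[3]]; print(tag); print(p.astype(int))
E
```

```text
side0
[[148 150 148 138 127 119 114 119 137 142 139 133 134 141]
 [130 142 147 149 146 140 135 137 142 148 148 150 151 150]
 [100 119 133 144 147 149 151 153 151 152 153 153 145 135]
 [ 77  93 105 115 124 140 158 157 144 139 139 135 126 105]
 [ 68  71  77  83  94 128 163 160 121 105 103 101  94  82]
 [ 59  61  63  69  78 120 163 155 101  74  74  71  69  66]
 [ 55  57  59  59  70 102 133 126  86  65  62  63  61  58]
 [ 52  56  54  58  58  72  86  80  63  58  55  54  54  54]
 [ 56  55  55  55  57  55  59  58  54  52  55  54  51  51]
 [ 56  53  56  56  54  55  56  55  53  56  55  55  51  47]]
side5
[[144 143 143 141 139 140 141 140 138 131 122 139 165 173]
 [128 143 149 149 144 141 138 135 136 135 131 128 153 172]
 [ 95 117 133 143 143 147 149 144 145 145 138 127 141 164]
 [ 77  90 101 113 126 139 156 152 140 138 133 120 123 149]
 [ 67  68  75  81  99 130 157 146 114 104 103 100 109 136]
 [ 63  63  63  69  81 127 156 137  92  74  77  77  95 120]
 [ 53  57  58  63  74 105 131 111  76  65  64  65  80 101]
 [ 54  56  57  57  59  73  83  70  60  59  56  57  65  82]
 [ 54  53  56  53  56  55  54  55  51  54  55  53  52  60]
 [ 53  55  54  54  54  56  57  52  54  52  56  50  48  52]]
side1
[[ 46  33  14   5   0   0   6   1   0   0   0   2   0   1]
 [ 79  59  42  23   4   0   1   0   1   0   0   0   0   4]
 [114  90  66  48  30   7   8   0   0   0   1   2   4   3]
 [141 119  90  68  56  43  30  14   0   3   1   0   2   0]
 [151 140 117 104 107 102  84  47   8   0   0   0   0   3]
 [147 151 145 141 152 146 121  70  16   1   7   2   6   1]
 [132 148 150 148 148 140 113  66  21   0   0   5   0   3]
 [122 143 149 133 108  90  71  44  12   0   1   5   2   0]
 [121 141 149 131  93  68  58  44  15   0   0   0   0   0]
 [124 145 154 134  93  68  65  50  21   2   0   0   0   0]]
```

View pics/tk.png

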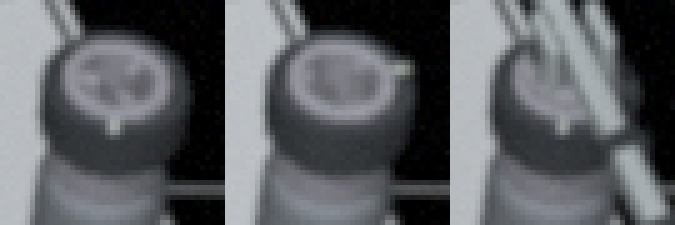

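```bash
python3 - <<'E'
from vis import *
np.set_printoptions(precision=4,suppress=True)
def ray(n,uv,z=.2035):
    a=unproj(n,np.array([1.]),[uv])[0]; b=unproj(n,np.array([2.]),[uv])[0]; t=(z-a[2])/(b[2]-a[2]); return (a+t*(b-a))[:2]
def cen(tag,b,thr):
    p=cv2.imread(f"pics/{tag}.png").astype(float).mean(2)[b[0]:b[1],b[2]:b[3]]; w=np.maximum(p-thr,0); vv,uu=np.mgrid[b[0]:b[1],b[2]:b[3]]
    return ((uu*w).sum()/w.sum(),(vv*w).sum()/w.sum())
print(cv2.imread("pics/top0.png").astype(int).mean(2)[188:198,428:450].astype(int))
print(cv2.imread("pics/top1.png").astype(int).mean(2)[168:178,432:450].astype(int))
P={}
for k,n,b,t in (("side0","side",(304,308,410,416),100),("side5","side",(304,308,410,415),100),("side1","side",(291,295,424,430),95)):
    uv=cen(k,b,t); P[k]=ray(n,uv); print(k,np.round(uv,2),P[k], "r,ang",np.hypot(*(P[k]-[.586,-.2038])),np.degrees(np.arctan2(*(P[k]-[.586,-.2038])[::-1])))
for a in ("side0","side5"):
    c=np.hypot(*(P[a]-P["side1"]));print(a,"chord",c,[round(2*np.arcsin(min(1,c/2/r)),3) for r in (.0245,.0255,.0265,.0275)])
E
```

```text
[[ 71  58  67  85  96  98 108 157 185 194 186 177 156 143 148 147 180 191
  193 184  94  92]
 [ 75  60  62  71  86  96  98 112 153 179 189 191 190 187 191 196 195 190
  171 125  92  98]
 [ 86  65  60  62  72  88  95  95  96 128 161 177 182 184 187 190 177 158
  101  94 100 104]
 [ 95  76  63  63  63  76  87  96  96 102 103 106 129 142 139 120  98  93
   95  97  97 136]
 [111 102  78  64  66  70  72  82  91  98  98  97  96  94  94  95  97  99
   97  93 100 196]
 [115 123 100  73  66  67  67  68  75  88  91  95  97  96  97  97  96  94
   81 101 171 223]
 [104 120 120  99  80  73  68  71  73  75  74  78  82  86  81  76  73 102
  142 176 224 227]
 [ 97 114 125 126 121 102  84  76  72  71  70  70  71  77  73  79  95 168
  221 227 228 227]
 [ 90 105 114 134 138 130 121 112 104  96  93 104 106  98 103 107 153 220
  227 227 227 227]
 [ 90  98 106 116 128 135 142 145 141 136 131 142 144 133 132 131 187 222
  228 228 227 227]]
[[ 32  28  32  29  28  27  29  29  29  29  30  32  31  33  28  33  30  33]
 [ 32  32  35  30  34  29  32  31  28  30  31  27  33  32  25  30  29  30]
 [ 31  32  31  31  
[... 357 characters left out ...]
[ 83  97  98  93 134 180 192 193 193 194 190 192 164 111  94  96  99  63]
 [ 98  92 115 165 187 193 192 190 183 187 184 188 197 199 163  93  94  96]
 [ 95 101 163 188 191 192 160 129 122 121 113 134 177 192 192 136  86  95]]
side0 [412.4 304.7] [ 0.5771 -0.2255] r,ang 0.023463951888236557 -112.29027122735246
side5 [412.19 304.68] [ 0.5767 -0.2254] r,ang 0.023505148630438746 -113.25076756779877
side1 [424.71 293.36] [ 0.6113 -0.2014] r,ang 0.025423126736926135 5.397956018135227
side0 chord 0.041848023089929035 [np.float64(2.047), np.float64(1.925), np.float64(1.82), np.float64(1.729)]
side5 chord 0.042093081140568846 [np.float64(2.067), np.float64(1.942), np.float64(1.835), np.float64(1.743)]
```

```bash
python3 - <<'E'
import cv2,numpy as np
t=cv2.imread("pics/top3.png"); cv2.imwrite("pics/top3c.png",cv2.resize(t[170:330,140:400],None,fx=3,fy=3))
E
```

```text
(no output)
```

View pics/top3c.png

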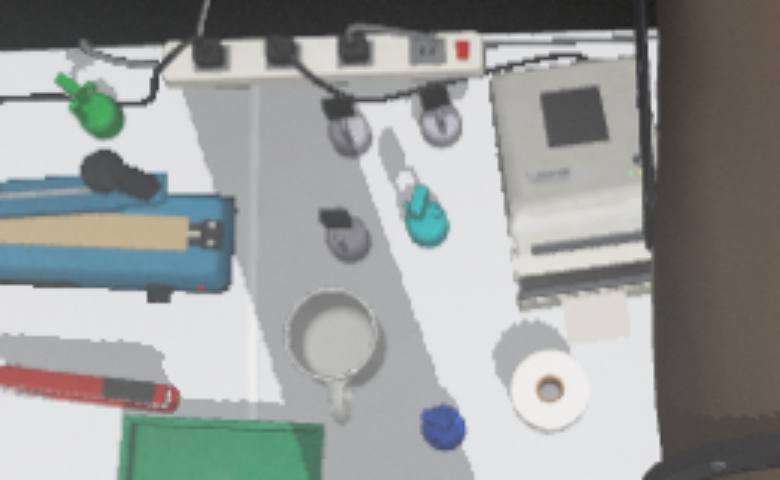

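```bash
cat > wt.py <<'E'
from mv import *
from vis import *
def find(tag):
    p,d=shot("top",tag); Q=unproj("top",d); hsv=cv2.cvtColor(p,cv2.COLOR_RGB2HSV)
    grey=(hsv[...,1]<70)
    m=(Q[...,2]>.119)&(Q[...,2]<.140)&(Q[...,0]>.40)&(Q[...,0]<.63)&(Q[...,1]>.13)&(Q[...,1]<.48)&grey&(p.max(2)<110)
    n,l,s,c=cv2.connectedComponentsWithStats(m.astype(np.uint8),connectivity=8); out=[]
    for i in range(1,n):
        if s[i,4]<12 or s[i,4]>120: continue
        q=Q[l==i]; xy=q[:,:2].mean(0)
        # cylinder top under it
        k=(abs(Q[...,2]-.0395)<.006)&(np.hypot(Q[...,0]-xy[0],Q[...,1]-xy[1])<.024)
        if k.sum()<40: continue
        cy=Q[k][:,:2]
        (cx_,cy_),r=cv2.minEnclosingCircle((cy*1000).astype(np.float32))
        w,v=np.linalg.eigh(np.cov((q[:,:2]-xy).T)); a=v[:,1]*np.sign(v[1,1])
        yx=np.degrees(np.arctan2(a[1],a[0]))-90
        # long-leg side: points z .045-.066 near
        k=(Q[...,2]>.046)&(Q[...,2]<.066)&(np.hypot(Q[...,0]-xy[0],Q[...,1]-xy[1])<.022); leg=Q[k][:,:2]
        dx=np.array([np.cos(np.radians(yx)),np.sin(np.radians(yx))])
        lg=((leg-xy)@dx).mean() if len(leg) else np.nan
        out.append((xy,yx)); print("tab",np.round(xy,4),"z %.4f"%np.percentile(q[:,2],90),"n",len(q),"wx-yaw %.1f"%yx,"ext",np.round(np.sqrt(12*w)*1000,1),"cyl",np.round([cx_,cy_,r],1),"leg dx %.4f"%lg,len(leg),"pix",c[i].round(0))
    return out
E
python3 - <<'E'
from wt import *
robot.servo_line([.50,-.20,.36],speed=.35)
find("top6"); st()
E
```

```text
tab [0.5788 0.1808] z 0.1295 n 40 wx-yaw 16.1 ext [10.4 23.5] cyl [578.6 180.8  18.3] leg dx -0.0132 6 pix [284. 200.]
tab [0.5721 0.2635] z 0.1302 n 36 wx-yaw 8.3 ext [10.8 22.5] cyl [571.5 263.8  18.5] leg dx -0.0072 11 pix [251. 204.]
tab [0.4744 0.2649] z 0.1296 n 34 wx-yaw -3.2 ext [ 9.  22.6] cyl [474.6 266.2  18.8] leg dx -0.0032 10 pix [251. 241.]
 t=48.0 p [ 0.4997 -0.2005  0.3594] yaw -165.1 F [-0.1  1.1  0.2] M [ 0.13 -0.1  -0.01] w 0.849
```

```bash
python3 - <<'E'
from vis import *
np.set_printoptions(precision=3,suppress=True)
Q=unproj("top",np.load("top6_d.npy")); 
for n,c,y in (("A",(.5718,.2636),9),("B",(.5787,.1808),16.5),("C",(.4744,.2655),-1)):
    k=(Q[...,2]>.046)&(Q[...,2]<.086)&(np.hypot(Q[...,0]-c[0],Q[...,1]-c[1])<.024); q=Q[k]
    d=np.radians(y); x=(q[:,:2]-c)@[np.cos(d),np.sin(d)]; yy=(q[:,:2]-c)@[-np.sin(d),np.cos(d)]
    print(n); print(np.stack([x,yy,q[:,2]],1)[np.argsort(q[:,2])]*1000)
t=cv2.imread("pics/top6.png"); cv2.imwrite("pics/top6c.png",cv2.resize(t[190:265,235:305],None,fx=8,fy=8,interpolation=cv2.INTER_CUBIC))
E
```

```text
A
[[-13.307   5.498  46.118]
 [  1.338   8.556  46.156]
 [  1.593  11.123  47.036]
 [-11.235 -11.277  47.319]
 [  8.886  -9.154  47.344]
 [  1.413  -2.607  48.327]
 [-12.914  -0.57   50.848]
 [-14.068   1.595  56.804]
 [-12.4    -1.604  58.707]
 [-11.423  -2.503  64.82 ]
 [-13.832   0.477  65.6  ]
 [-12.577   2.102  72.441]
 [-13.966  -0.727  75.595]
 [-12.066  -1.37   78.311]
 [ -1.781  -0.768  81.398]
 [ -7.662   2.388  84.991]]
B
[[-10.324  -7.831  46.795]
 [-11.494   3.281  53.714]
 [-13.569  -1.738  55.168]
 [-15.67    1.633  56.343]
 [-13.029  -2.395  62.71 ]
 [-15.071   0.956  63.691]
 [-12.576   2.708  67.091]
 [-13.733   0.23   68.269]
 [-13.12   -0.436  75.402]
 [-14.481   2.205  83.245]
 [-13.056  -1.054  84.405]
 [ -9.152   3.104  85.504]]
C
[[ -3.84   -6.113  46.092]
 [ 12.317  -5.944  46.108]
 [  9.485  -6.05   46.754]
 [ -1.298  -6.174  46.83 ]
 [  3.922 -14.088  47.081]
 [-14.738   1.526  47.518]
 [ -6.935 -11.633  47.829]
 [ -4.392   1.408  49.441]
 [-13.475   3.233  55.105]
 [-14.505  -0.049  60.312]
 [-11.248  -1.312  70.856]
 [-14.05   -1.449  71.709]
 [-14.852   0.596  76.046]
 [-14.115  -0.608  85.739]
 [-11.508  -0.579  85.757]]
```

View pics/top6c.png

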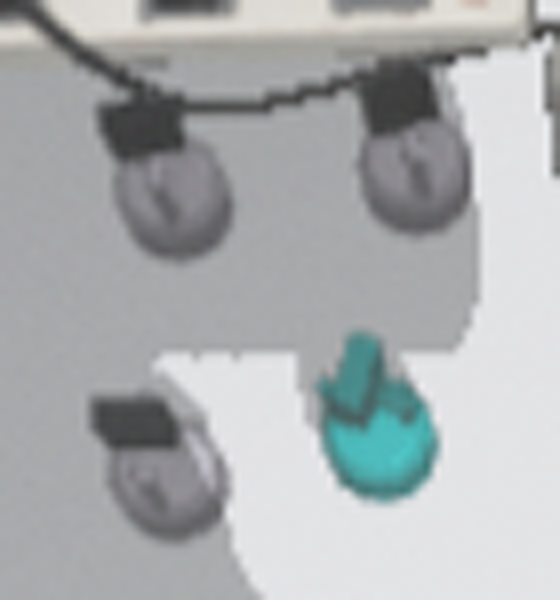

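```bash
cat >> wt.py <<'E'
def pick(xy,wyaw,z=.099,op=.36):
    Rr=R(180+wyaw)
    robot.goto([*xy,.30],Rr); robot.move_gripper(op)
    robot.servo_line([*xy,.15],speed=.25); robot.servo_line([*xy,z],speed=.08); st("at")
    robot.move_gripper(0.0); st("gripped")
    robot.servo_line([*xy,z+.012],speed=.08); st("lifted")
E
python3 - <<'E'
from wt import *
pick((.4745,.2655),-2)
robot.servo_line([.4745,.2655,.34],speed=.25); st()
E
```

```text
at t=52.1 p [0.4748 0.2657 0.0994] yaw 178.0 F [ 0.5  0.1 -0.1] M [ 0.1  -0.08  0.02] w 0.363
gripped t=52.6 p [0.4745 0.2656 0.0992] yaw 178.0 F [-0.6 -0.2  1.4] M [0.09 0.23 0.03] w 0.112
lifted t=52.9 p [0.4747 0.2658 0.1114] yaw 178.0 F [ 0.4  0.1 -1.8] M [ 0.06 -0.08  0.02] w 0.112
 t=54.0 p [0.4738 0.2651 0.3382] yaw 178.0 F [-1.   0.5 -2.4] M [ 0.02 -0.03  0.03] w 0.112
```

```bash
cat >> wt.py <<'E'
BX=.5875; BY=-.202
def crop(s,tag,b=(190,360,320,480),f=4):
    cv2.imwrite(f"pics/{tag}.png",cv2.resize(s[b[0]:b[1],b[2]:b[3]],None,fx=f,fy=f,interpolation=cv2.INTER_CUBIC)[:600,:800,::-1])
E
python3 - <<'E'
from wt import *
y=BY+.125
robot.servo_line([.515,y,.34],ori=R(180),speed=.35)
robot.servo_line([.515,y,.264],speed=.15); st()
s,_=shot("side","side7"); crop(s,"s7")
E
```

```text
t=55.8 p [ 0.5156 -0.0765  0.2649] yaw -179.9 F [-0.   0.3 -0.7] M [ 0.04 -0.08 -0.08] w 0.111
```

View pics/s7.png

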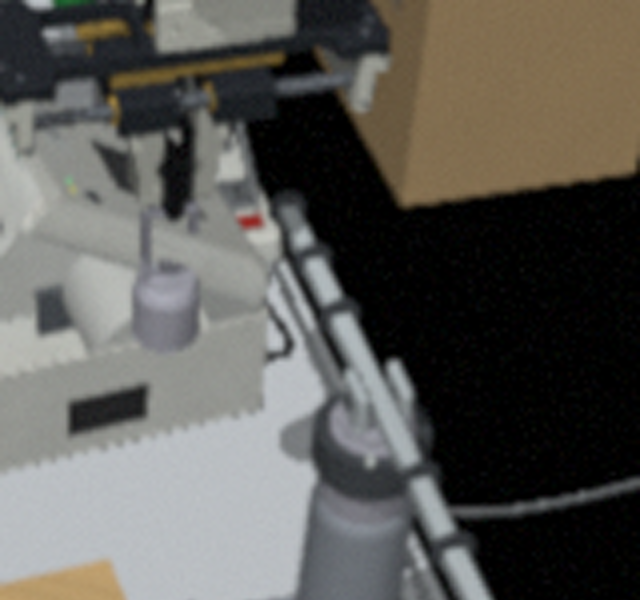

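```bash
cat >> wt.py <<'E'
def insert(y,z,x1=BX):
    for x in (x1-.045,x1-.028,x1-.014,x1):
        robot.servo_line([x,y,z],speed=.08); F=robot.read_force(); print("x %.3f"%x,np.round(F,1))
        if abs(F[0])>5: print("contact!"); return False
    return True
def lower(y,z,zf,x=BX,steps=4):
    for k in range(1,steps+1):
        robot.servo_line([x,y,z+(zf-z)*k/steps],speed=.05); print("z %.4f"%(z+(zf-z)*k/steps),np.round(robot.read_force(),1))
E
python3 - <<'E'
from wt import *
y=BY+.125
if insert(y,.264):
    lower(y,.264,.2425,steps=2); lower(y,.2425,.228,steps=3); st()
s,_=shot("side","side8"); crop(s,"s8")
E
```

```text
x 0.542 [ 0.1  0.7 -1.4]
x 0.559 [ 0.5  0.2 -1.6]
x 0.574 [-0.1 -0.2 -1.8]
x 0.588 [-0.3 -0.8 -0.7]
z 0.2532 [ 0.4 -0.7 -0.9]
z 0.2425 [ 0.5 -0.5 -0.9]
z 0.2377 [ 0.  -0.  -0.9]
z 0.2328 [-1.2  1.3 -0.1]
z 0.2280 [-0.8  0.9  0.6]
 t=58.8 p [ 0.5875 -0.077   0.2277] yaw 180.0 F [-0.8  0.9  0.6] M [ 0.16 -0.08 -0.07] w 0.115
```

View pics/s8.png

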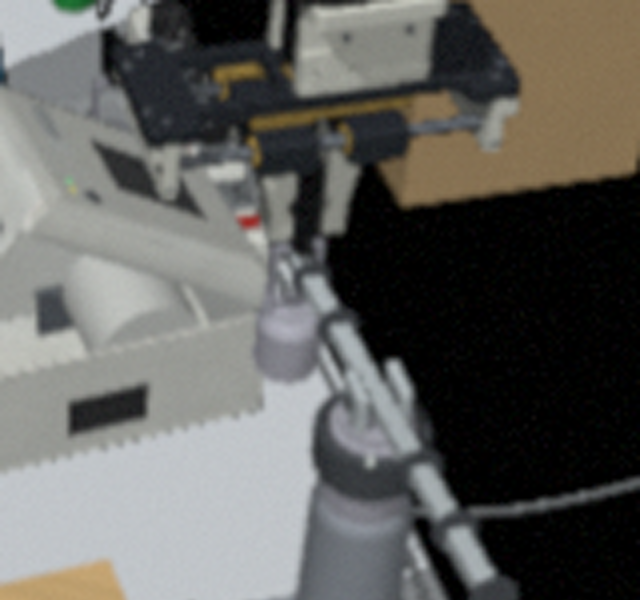

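```bash
cat > slope.py <<'E'
from vis import *
from scipy.stats import theilslopes
def slope(n,d,lo=-.145,hi=.14):
    q=unproj(n,d).reshape(-1,3); yy=q[:,1]+.202
    m=(abs(q[:,2]-.225)<.035)&(abs(q[:,0]-.5865)<.0075)&(yy>lo)&(yy<hi)&(abs(yy)>.025)
    q=q[m]; yy=yy[m]
    k=(abs(abs(yy)-.058)>.006)&(abs(abs(yy)-.1025)>.006)
    q,yy=q[k],yy[k]
    for _ in range(4):
        a,b=np.polyfit(yy,q[:,2],1); r=q[:,2]-a*yy-b; k=abs(r)<max(.003,1.5*r.std()); q,yy=q[k],yy[k]
    return round(a,4),round(b,4),len(yy)
E
python3 - <<'E'
from slope import *
print(slope("side",np.load("side8_d.npy"),hi=.04), slope("side",np.load("side5_d.npy")))
from wt import *
robot.move_gripper(.36); st("rel")
s,ds=shot("side","side9"); print(slope("side",ds,hi=.04))
y=BY+.125
robot.servo_line([BX,y,.25],speed=.08); robot.servo_line([BX,y,.34],speed=.25)
robot.servo_line([.5,-.2,.36],speed=.35)
find("top10"); s,ds=shot("side","side10"); crop(s,"s10"); print(slope("side",ds,hi=.09)); st()
t=cv2.imread("pics/top10.png"); print(slope("top",np.load("top10_d.npy"),hi=.09))
E
```

```text
(np.float64(-0.1308), np.float64(0.226), 187) (np.float64(-0.0058), np.float64(0.226), 343)
rel t=59.5 p [ 0.5875 -0.077   0.228 ] yaw -180.0 F [ 0.4 -0.8 -0.7] M [ 0.05 -0.05  0.02] w 0.361
(np.float64(-0.1421), np.float64(0.2261), 190)
tab [0.5787 0.1812] z 0.1276 n 43 wx-yaw 17.4 ext [11.4 24.1] cyl [577.9 180.5  18.3] leg dx -0.0118 8 pix [284. 200.]
tab [0.5721 0.2629] z 0.1283 n 35 wx-yaw 11.7 ext [10.1 22.9] cyl [571.8 263.8  18.3] leg dx -0.0100 6 pix [252. 204.]
(np.float64(-0.1435), np.float64(0.2258), 252)
 t=61.2 p [ 0.4999 -0.1996  0.3589] yaw -180.0 F [ 0.1  0.3 -0.7] M [ 0.08 -0.04  0.01] w 0.362
(np.float64(0.3583), np.float64(0.2127), 18)
```

View pics/s10.png

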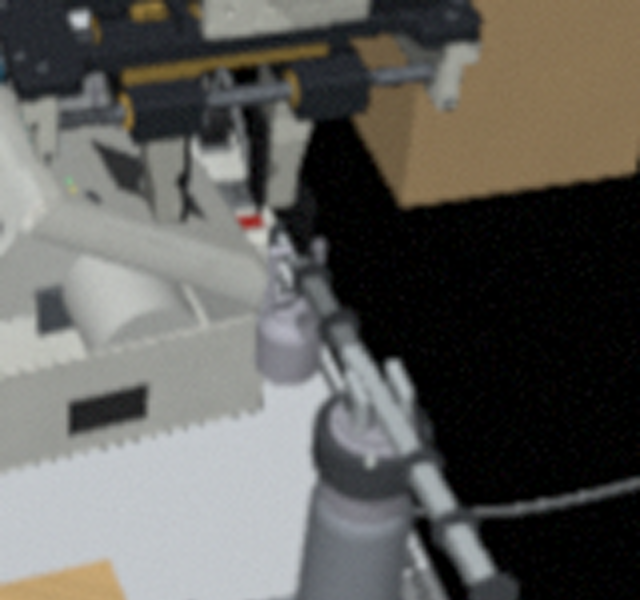

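```bash
python3 - <<'E'
from wt import *
pick((.572,.2635),10)
robot.servo_line([.572,.2635,.35],speed=.25)
y=BY-.125
robot.servo_line([.51,.0,.35],ori=R(180),speed=.35)
robot.servo_line([.51,y,.35],speed=.35)
robot.servo_line([.51,y,.281],speed=.15); st()
s,_=shot("side","side11"); crop(s,"s11",(210,360,330,490))
E
```

```text
at t=64.6 p [0.5723 0.2637 0.0993] yaw -170.0 F [-0.3  0.5  0.8] M [ 0.05 -0.04  0.04] w 0.362
gripped t=65.1 p [0.5721 0.2635 0.0992] yaw -170.0 F [0.2 0.3 0.2] M [0.06 0.13 0.04] w 0.113
lifted t=65.4 p [0.5724 0.2638 0.1117] yaw -170.0 F [-0.5  0.6 -1.9] M [0.05 0.01 0.02] w 0.108
 t=69.2 p [ 0.5106 -0.3266  0.2821] yaw -179.9 F [ 0.9  0.4 -0.1] M [ 0.03 -0.12  0.03] w 0.109
```

View pics/s11.png

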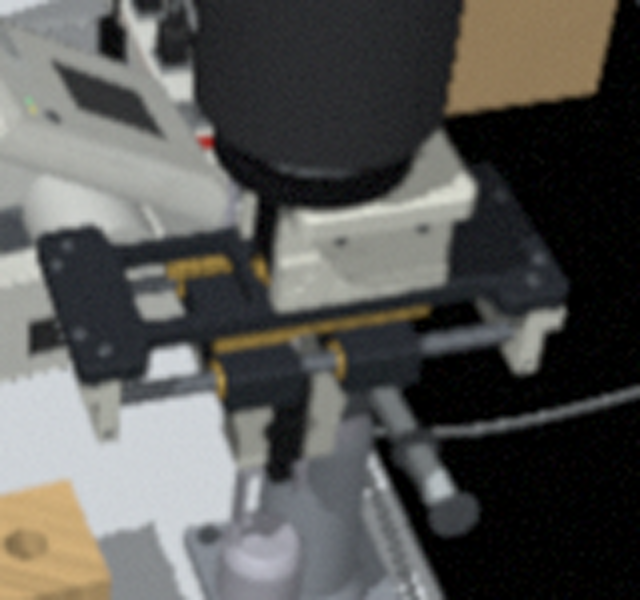

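```bash
python3 - <<'E'
from wt import *
from slope import slope
y=BY-.125
if insert(y,.281):
    lower(y,.281,.2605,steps=2); lower(y,.2605,.243,steps=3); st()
    s,ds=shot("side","side12"); crop(s,"s12",(210,360,330,490)); print(slope("side",ds,lo=-.09,hi=.0))
E
```

```text
x 0.542 [ 0.4 -0.1 -1.1]
x 0.559 [-0.6  0.3 -2.3]
x 0.574 [-1.   0.2 -1.2]
x 0.588 [-0.8 -0.9 -1.6]
z 0.2708 [-0.1 -0.3 -1.9]
z 0.2605 [-0.5 -0.8 -1.3]
z 0.2547 [-0.4  0.5 -0.8]
z 0.2488 [ 0.1  0.3 -0.3]
z 0.2430 [ 0.3  0.4 -0.1]
 t=72.3 p [ 0.5875 -0.327   0.2427] yaw 180.0 F [ 0.3  0.4 -0.1] M [ 0.16 -0.12  0.  ] w 0.112
(np.float64(-0.5366), np.float64(0.1809), 16)
```

View pics/s12.png

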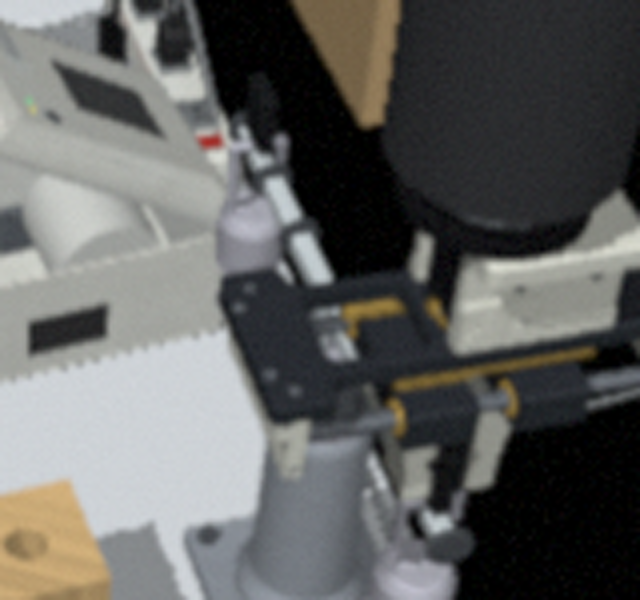

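```bash
python3 - <<'E'
from wt import *
from slope import slope
y=BY-.125
robot.move_gripper(.36); st("rel")
robot.servo_line([BX,y,.265],speed=.08); robot.servo_line([BX,y,.35],speed=.25)
robot.servo_line([.5,-.2,.36],speed=.35)
find("top13"); s,ds=shot("side","side13"); crop(s,"s13"); print(slope("side",ds,lo=-.1,hi=.1)); st()
t=cv2.imread("pics/top13.png")[:,:,::-1]; crop(t,"t13",(180,330,140,400),3); crop(t,"t13b",(160,230,350,510),5)
E
```

```text
rel t=73.0 p [ 0.5875 -0.327   0.243 ] yaw -180.0 F [0.1 0.9 0.8] M [ 0.11 -0.02  0.  ] w 0.360
tab [0.5787 0.1812] z 0.1297 n 39 wx-yaw 22.1 ext [10.3 24. ] cyl [578.1 180.7  18.2] leg dx -0.0087 8 pix [284. 200.]
(np.float64(-0.0085), np.float64(0.226), 202)
 t=74.6 p [ 0.5    -0.2002  0.359 ] yaw 180.0 F [ 0.7 -0.4  0.2] M [ 0.04 -0.1  -0.02] w 0.358
```

View pics/s13.png

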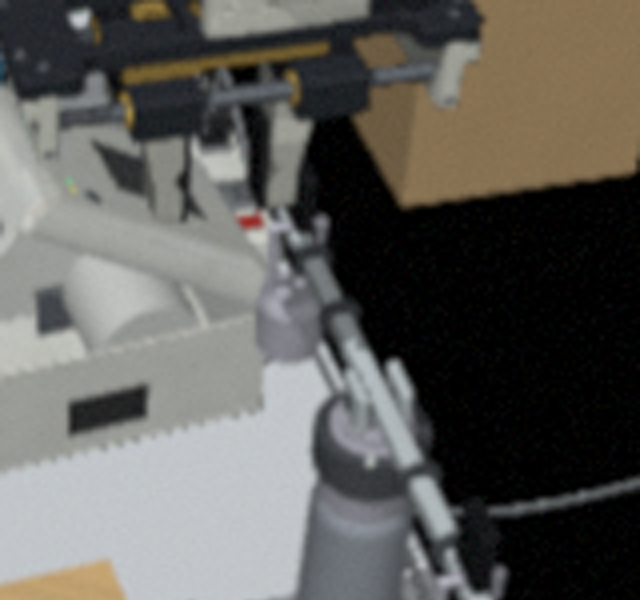

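View pics/t13.png

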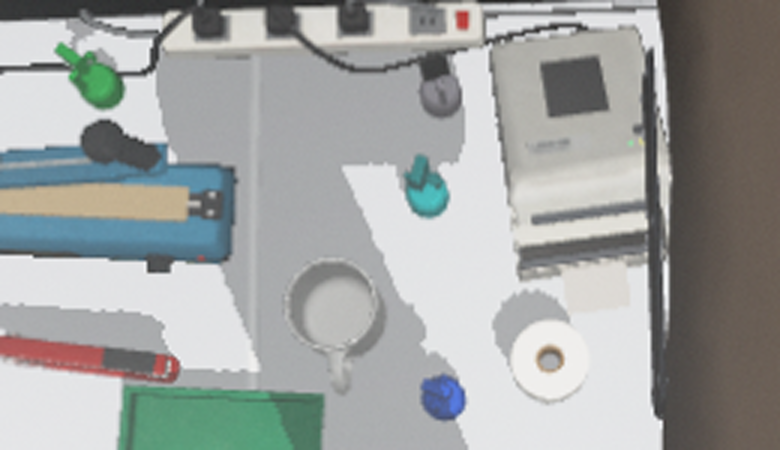

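```bash
python3 - <<'E'
from vis import *
for n in ("top","side"):
    q=unproj(n,np.load(n+"0_d.npy")).reshape(-1,3)
    for x in np.arange(.44,.60,.02):
        k=(abs(q[:,0]-x)<.01)&(q[:,2]>.125)&(q[:,1]<.165)&(q[:,1]>.05); h=q[k]
        if len(h)>5: print(n,"%.2f"%x,"ymax %.4f"%np.percentile(h[:,1],99), "zmax %.3f"%np.percentile(h[h[:,1]>.09][:,2],98))
E
```

```text
top 0.44 ymax 0.1190 zmax 0.212
top 0.46 ymax 0.1211 zmax 0.216
top 0.48 ymax 0.1234 zmax 0.207
top 0.50 ymax 0.1257 zmax 0.193
top 0.52 ymax 0.1256 zmax 0.180
top 0.54 ymax 0.1279 zmax 0.165
top 0.56 ymax 0.1303 zmax 0.155
top 0.58 ymax 0.1300 zmax 0.140
side 0.44 ymax 0.1165 zmax 0.211
side 0.46 ymax 0.1123 zmax 0.212
side 0.48 ymax 0.1133 zmax 0.203
side 0.50 ymax 0.1158 zmax 0.190
side 0.52 ymax 0.1177 zmax 0.175
side 0.54 ymax 0.1222 zmax 0.162
side 0.56 ymax 0.1224 zmax 0.148
side 0.58 ymax 0.1234 zmax 0.135
```

View pics/top13.png

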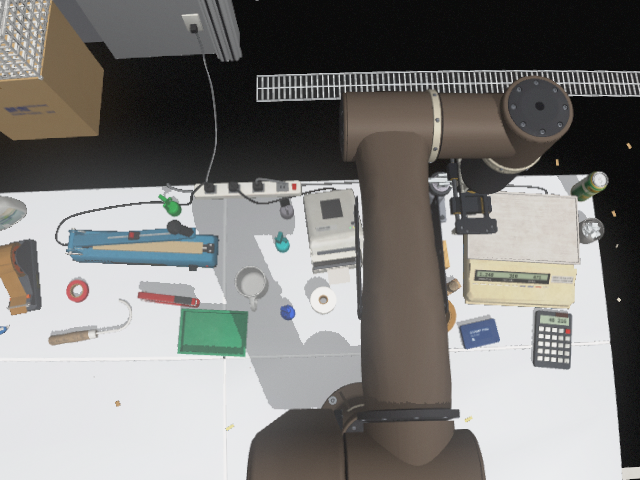

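View pics/side13.png

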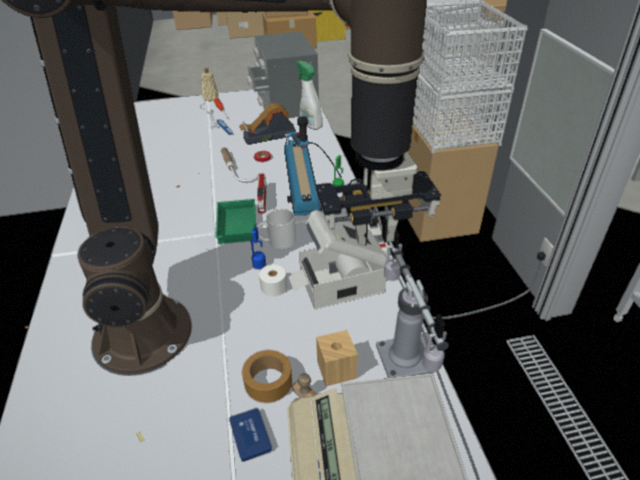

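```bash
python3 - <<'E'
from wt import *
pick((.5785,.182),2.5,z=.101)
robot.servo_line([.5785,.182,.19],speed=.15)
t,_=shot("top","top14"); crop(t,"t14",(160,300,220,380),4)
s,_=shot("side","side14"); crop(s,"s14",(120,270,310,470),4); st()
E
```

```text
at t=77.8 p [0.5788 0.1821 0.1013] yaw -177.5 F [ 0.4 -0.9 -0.4] M [ 0.1  -0.03  0.02] w 0.362
gripped t=78.3 p [0.5786 0.182  0.1013] yaw -177.5 F [-0.8  0.2  2.3] M [ 0.03  0.23 -0.03] w 0.109
lifted t=78.6 p [0.5788 0.1822 0.1134] yaw -177.5 F [ 0.3  0.4 -1.7] M [ 0.04 -0.04 -0.05] w 0.112
 t=79.3 p [0.5777 0.1816 0.1884] yaw -177.5 F [ 0.7  0.3 -1.6] M [ 0.06 -0.09 -0.05] w 0.114
```

View pics/s14.png

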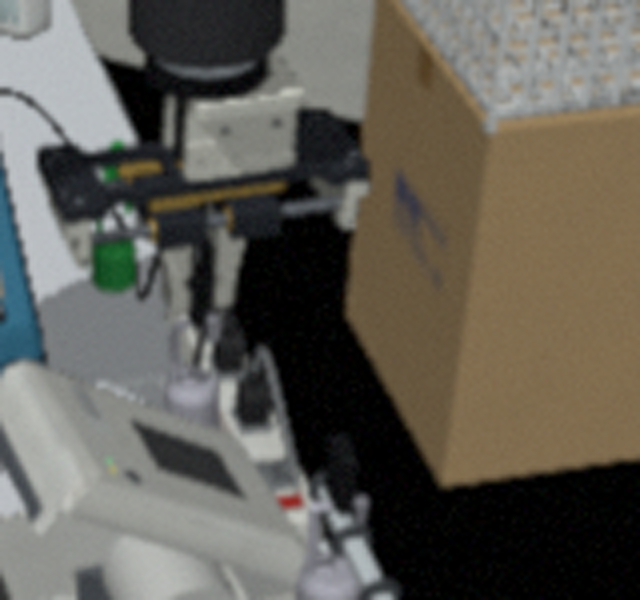

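```bash
python3 - <<'E'
from wt import *
q=unproj("side",np.load("side13_d.npy")).reshape(-1,3)
for z0,z1 in ((.24,.268),(.150,.180)):
    k=(q[:,2]>z0)&(q[:,2]<z1)&(abs(q[:,0]-.587)<.025)&(abs(q[:,1]+.077)<.035); h=q[k]; print(z0,len(h),np.percentile(h,[2,50,98],axis=0).round(4).tolist())
robot.servo_line([.5785,.182,.35],speed=.25)
y=BY+.08
robot.servo_line([.512,.0,.35],ori=R(180),speed=.35)
robot.servo_line([.512,y,.35],speed=.35)
robot.servo_line([.512,y,.266],speed=.15); st()
s,_=shot("side","side15"); crop(s,"s15")
E
```

```text
0.24 70 [[0.5801, -0.09, 0.2407], [0.5846, -0.0864, 0.2577], [0.5903, -0.0706, 0.2678]]
0.15 182 [[0.567, -0.0963, 0.1505], [0.5791, -0.091, 0.1655], [0.5978, -0.0722, 0.1797]]
 t=82.0 p [ 0.5127 -0.1215  0.2669] yaw -179.9 F [ 0.2 -1.1 -1.2] M [ 0.14 -0.03  0.02] w 0.108
```

View pics/s15.png

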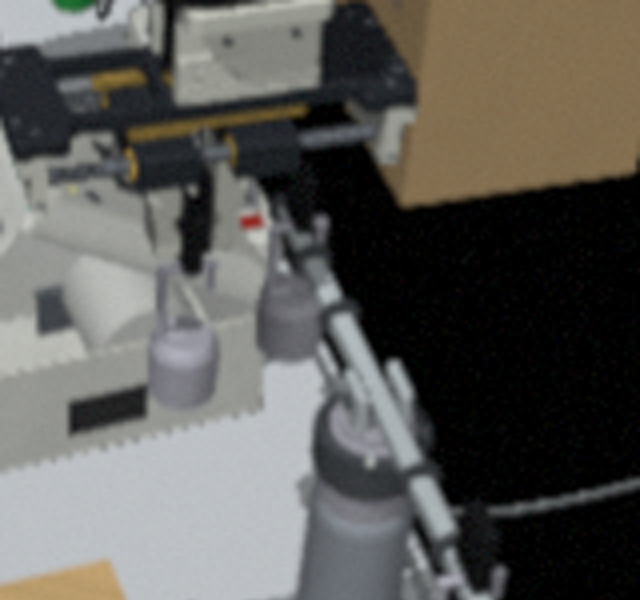

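```bash
python3 - <<'E'
from wt import *
from slope import slope
y=BY+.08-.0005
if insert(y,.266):
    lower(y,.266,.2455,steps=2); lower(y,.2455,.2385,steps=2); st()
    s,ds=shot("side","side16"); crop(s,"s16"); print(slope("side",ds,lo=-.11,hi=.03))
E
```

```text
x 0.542 [-0.2 -0.3 -1.1]
x 0.559 [ 0.6 -0.6 -1.7]
x 0.574 [ 0.5 -1.1 -1.8]
x 0.588 [-1.3  0.4 -1.5]
z 0.2558 [ 0.6  1.2 -0.6]
z 0.2455 [ 0.7 -0.4 -1.1]
z 0.2420 [ 0.   0.1 -2. ]
z 0.2385 [-0.   0.5 -0.8]
 t=84.8 p [ 0.5876 -0.1225  0.2384] yaw -180.0 F [-0.   0.5 -0.8] M [ 0.33 -0.03 -0.03] w 0.113
(np.float64(-0.0983), np.float64(0.2253), 104)
```

View pics/s16.png

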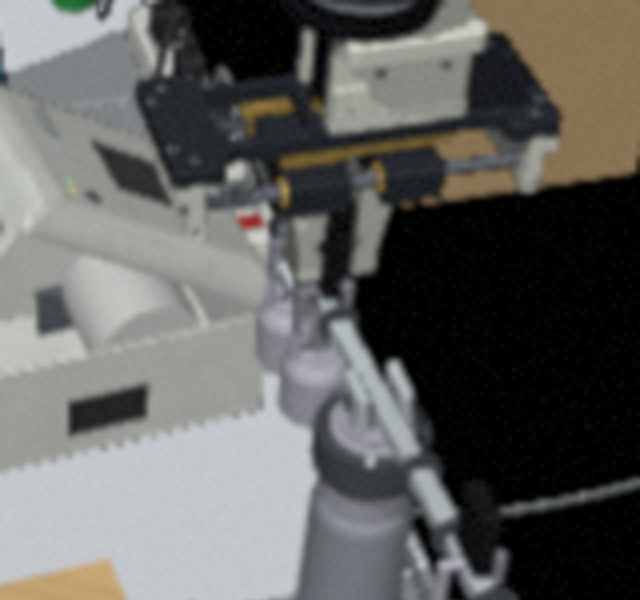

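```bash
python3 - <<'E'
from wt import *
from slope import slope
y=BY+.08-.0005
robot.move_gripper(.36); st("rel")
robot.servo_line([BX,y,.262],speed=.08); robot.servo_line([BX,y,.36],speed=.25)
robot.servo_line([.50,.05,.38],speed=.35)
robot.dwell(.5)
t,dt=shot("top","top17"); s,ds=shot("side","side17"); print(slope("side",ds,lo=-.1,hi=.05)); st()
crop(s,"s17",(210,360,330,490)); crop(t,"t17",(150,280,350,510),4)
E
```

```text
rel t=85.5 p [ 0.5875 -0.1225  0.2385] yaw 180.0 F [0.5 0.6 0. ] M [ 0.13 -0.1  -0.02] w 0.360
(np.float64(-0.0973), np.float64(0.2261), 141)
 t=87.8 p [0.5001 0.0498 0.38  ] yaw 180.0 F [-0.1 -1.  -0.1] M [ 0.03 -0.01  0.02] w 0.359
```

View pics/s17.png

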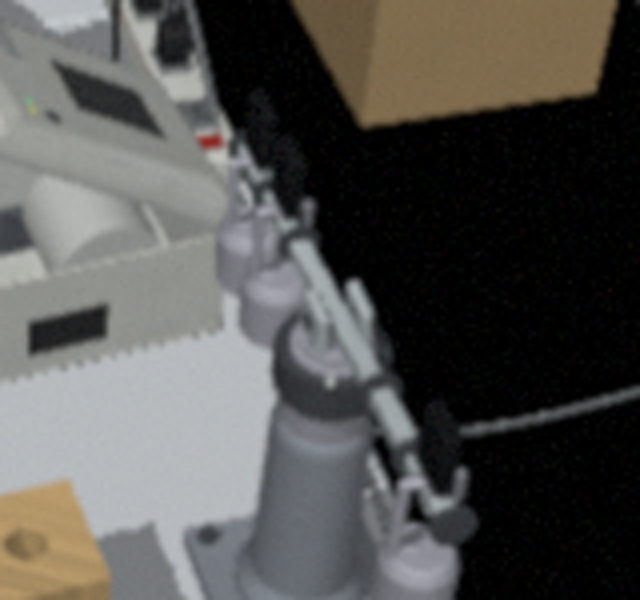

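View pics/t17.png

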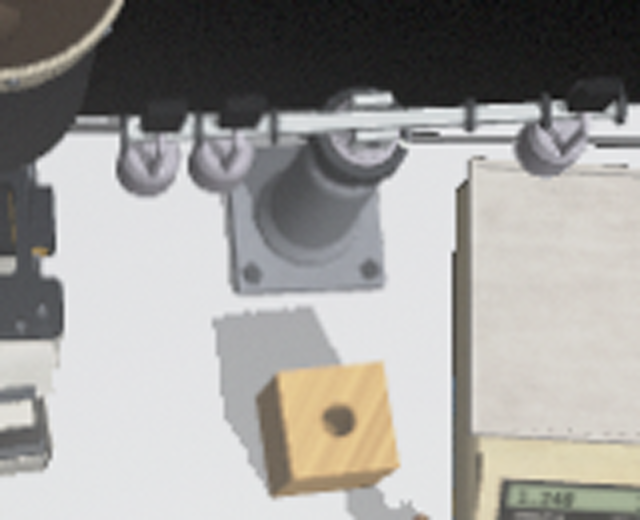

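```bash
python3 - <<'E'
from wt import *
from slope import slope
robot.dwell(1.0)
t,dt=shot("top","top18"); s,ds=shot("side","side18"); print(slope("side",ds,lo=-.1,hi=.05)); st()
a=cv2.imread("pics/top17.png").astype(int)[150:280,350:510]; b=cv2.imread("pics/top18.png").astype(int)[150:280,350:510]; print("diff px>40:",(abs(a-b).max(2)>40).sum())
a=cv2.imread("pics/side17.png").astype(int)[210:360,330:490]; b=cv2.imread("pics/side18.png").astype(int)[210:360,330:490]; print("diff px>40:",(abs(a-b).max(2)>40).sum())
# n2 weight cylinder / tab location
q=unproj("top",dt).reshape(-1,3)
for nm,yc in (("n2",-.327),("p1",-.122),("p2",-.077)):
    k=(q[:,2]>.255)&(q[:,2]<.30)&(abs(q[:,0]-.587)<.025)&(abs(q[:,1]-yc)<.022); h=q[k]
    if len(h): print(nm,"tab",h.mean(0).round(4),len(h))
    k=(q[:,2]>.14)&(q[:,2]<.21)&(abs(q[:,0]-.587)<.03)&(abs(q[:,1]-yc)<.03); h=q[k]; print("   cyl",h.mean(0).round(4) if len(h) else None,len(h))
crop(t,"t18",(150,200,460,520),8)
for n in ("top0","top17"):
    p=cv2.imread(f"pics/{n}.png")[240:350,225:345]; 
m0=cv2.imread("pics/top0.png")[270:310,430:470]; m1=cv2.imread("pics/top18.png")[270:310,430:470]; print("stamp diff",(abs(m0.astype(int)-m1).max(2)>60).sum())
E
```

```text
(np.float64(-0.0995), np.float64(0.226), 146)
 t=88.9 p [0.5  0.05 0.38] yaw 180.0 F [ 0.  -1.   0.1] M [ 0.06 -0.03 -0.05] w 0.358
diff px>40: 7
diff px>40: 0
n2 tab [ 0.587  -0.3224  0.2741] 82
   cyl [ 0.581  -0.3194  0.1846] 194
p1 tab [ 0.5872 -0.1208  0.2617] 55
   cyl [ 0.5795 -0.1174  0.1701] 186
p2 tab [ 0.5873 -0.0764  0.2589] 41
   cyl [ 0.5809 -0.0782  0.1684] 189
stamp diff 0
```

View pics/t18.png

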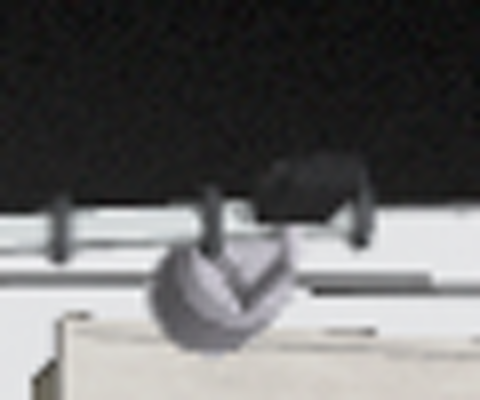

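```bash
python3 - <<'E'
from rig import robot
robot.job_done(); print(robot.read_t())
E
```

```text
the job is handed in; nothing more can be done
the job is handed in; nothing more can be done
```

The job is done and handed in at about 89 s of the 210 s allowed; the call gives no verdict.

- **Chuck:** I turned the sleeve counterclockwise to its stop; turning it further did not move the tick. The rack then went in down to the collar with its bar level. I tightened clockwise in two strokes, and the wrist joint showed 1.1–1.3 N m at the end.
- **Sleeve reading:** It is estimated from the white tick at about 1.94. The tick radius is uncertain, so it could be anywhere from 1.84 to 2.07; that range runs slightly above the 1.75–2 given for tight.
- **Weights:** Three grey weights were there, and I saw no fourth in the pictures. I hung them left outer, right outer, left inner. The green, turquoise and blue look-alikes were left alone.
- **Bar tilt:** The side camera reads about 0.005 too steep. Corrected for that:

| After weight | Tilt (rad) | Expected (rad) |
|---|---|---|
| First | 0.14 | 0.13 |
| Second | level | level |
| Third | 0.09 | 0.084 |

- **Final checks:** Nothing on the rack changed over the last second, and the robot was touching nothing. The stamp had not moved in the pictures. The mug looked in place after the second weight, but I did not look at it again at the end.
- **Out of line:** The right weight is twisted about 15–20° on the bar and sits about 5 mm inward of its place's middle. It is hooked and steady between its discs.

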